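# Unpile the carport cabinet's spares into their shelf trays

### The arm

A 6-joint arm with a two-finger parallel gripper is mounted at the origin on the work surface. World frame = base frame: x ahead of the robot, y to its left, z up, the work surface at z = 0. Lengths are in mm, angles in rad, forces in N, time in s.
With the tool pointing down it reaches from about 225 to 875 mm from the base axis. Payload 3.4 kg.
Tool frame: the origin (TCP) lies on the centre line of the jaws, within the pads' length; the fingertips stand 19 mm ahead of it and the grasp point (between the pads) is the TCP; x points along the fingers, y is the direction in which the jaws open and shut, and the axes are right-handed (so a half turn about x gives the same grasp; the last joint's range is limited). The gripper opens to 85 mm and grips with 20 to 120 N. Pads are 22 mm wide; open, the fingers measure 114 mm over their backs; the gripper's body (76 mm by 85 mm) begins 54 mm behind the grasp point. The pads swing forward as they close: fully open they stand 13 mm farther back than shut.
Start: joints at [-1.283, 0.276, 1.505, -0, 1.361, -0.121], TCP at [228.57, -527.656, 210.428] pointing down, gripper open.
Joint ranges: [-2.89, 2.89], [-0.75, 2.08], [0.22, 2.7], [-1.18, 4.32], [0.11, 2.71], [-2.7, 2.7]. Speed limits (rad/s): [2.57, 2.57, 3.14, 3.14, 3.14, 3.14].

### API

Orientations are given as a unit quaternion [x, y, z, w].
In Python, from rig import * gives the robot as it stands. The module is installed in compiled form; this text tells all that it offers.
- The arm moves only by the shell command python3 -m handwheel 'ROWS'. ROWS is text: rows parted by semicolons, each of 7 numbers parted by spaces: the opening, from -1 (shut) to 1 (fully open), then the shift along the world's x, y, z in m, then the turn, a rotation vector about the world's x, y, z in rad. In form: claw tx ty tz wx wy wz; .... A call has 1 to 5 rows; each row is the pose to reach, as a shift and turn from the pose commanded when the call began; what a row does not reach only later rows make up. A row lasts 1/10 s, in which the tool goes at most 50 mm and 8.59 degrees, less where a joint would pass 70% of its speed; a pose out of reach is approached as far as the arm can. A call with a gripper value outside its range is refused whole. The fingers move at their own pace and stop on an object; the grip force is fixed at half the most. Time passes only in rows, so rows that repeat a pose let the fingers close. It gives the time, the measured TCP pose, the force and the opening at its end, in the units of the state.
- sense(): the state, without advancing time (a new reading comes with each control period).
- capture(name): name is "scene" or "top"; returns a dict with "pixels" (400x640x3 uint8, red, green, blue), "K" (3x3 intrinsics, pixels), "R" (3x3) and "t" (3): a world point X has camera coordinates R X + t. Camera axes: x right, y down, z forward; pixel columns grow to the right and rows downward; lengths in mm; the calibration is good to about 2 mm. A picture is of the moment at which its call begins. There is no depth.
- job_done(): hands the job in, once; it reports no verdict.
The state is a dict: "time_s": time; "qpos": joint angles; "joint_velocities": joint speeds; "tau": joint torques, N m; "position": TCP position; "tool_rot": TCP orientation; "ft_force": force on the tool from outside, world axes, zero at the start; "moment": the same for the moment, N m; "width": finger opening in mm.
Only numpy, scipy, OpenCV 4.12 (cv2) and the standard library are available. Lean on these libraries where they do the work, as an engineer would, in place of code of your own. Each camera call takes 0.05 s, during which the arm holds its last target.

### The job

Take apart the pile of spares one piece at a time from the top down and set each in the low tray made to its outline: the fuse puller in the slim tray, the jar in the round one, the fuse tin in the square one and the bulb box in the large oblong one, lying flat inside the tray's edge and the same way up as now. Put each piece away before you move the next, leaving the rest of the pile standing where it is; set the pieces down without dropping them, keep the jar upright, and do not shift the multi-tool or the tyre gauge lying nearby.

Things in the scene. Friction and masses are not known exactly. Their poses are not given: they have to be found in the camera images.
- puller: Black plastic fuse puller, the top piece of the pile: a ribbed head with two straight prongs, lying flat; overall 48 mm long (its x, from -24 to +24 mm), 16 mm wide (y), 18 mm high (z). Origin at the centre of its underside, z up. At the start it lies on the jar's lid.
- jar: Short round glass jar with a metal lid shut on it, 46 mm in diameter, 36 mm high, upright. Origin at the centre of its underside, z up. At the start it stands on the fuse tin.
- fuse_tin: Square steel fuse tin, 58 x 58 mm, 24 mm high (z). Origin at the centre of its underside, x and y square to its sides, z up. At the start it lies on the bulb box.
- bulb_box: Oblong silver spare-bulb box, 112 mm long (x), 66 mm wide (y), 36 mm high (z). Origin at the centre of its underside, z up. The bottom piece of the pile, on the work surface.
- tray_slim: Smallest oblong tray, for the fuse puller: inside 68 mm (its x) by 36 mm (y). Fixed; origin at the centre of its underside, on the work surface. White plastic, wall 3 mm thick; the floor is 3 mm above the work surface and the wall's top edge 7 mm above it.
- tray_round: Round tray, for the jar: inside diameter 66 mm. Fixed; origin at the centre of its underside, on the work surface. White plastic, wall 3 mm thick; the floor is 3 mm above the work surface and the wall's top edge 7 mm above it.
- tray_square: Square tray, for the fuse tin: inside 78 x 78 mm, sides along its x and y. Fixed; origin at the centre of its underside, on the work surface. White plastic, wall 3 mm thick; the floor is 3 mm above the work surface and the wall's top edge 7 mm above it.
- tray_oblong: Largest oblong tray, for the bulb box: inside 132 mm (its x) by 86 mm (y). Fixed; origin at the centre of its underside, on the work surface. White plastic, wall 3 mm thick; the floor is 3 mm above the work surface and the wall's top edge 7 mm above it.
- multitool: Closed steel multi-tool lying on the work surface, 100 mm long (x), 32 mm wide (y), 16 mm high. Origin at the centre of its underside. Not to be shifted.
- gauge: Chrome pencil tyre gauge lying on the work surface, 130 mm long (x), 12 mm thick, 18 mm at its head (+x end). Origin at the middle of its underside. Not to be shifted.
Not all that is in view belongs to the job. Leave any yellow look-alike of the tray_round alone. Leave any red look-alike of the bulb_box alone.

How it is judged (in metres and radians):
On the way, in this order (a step that is already met when the one before it is completed fails the run):
1. the fuse puller lies released and flat inside its tray, the pieces that were beneath it still piled within 30 mm of where they stood (x of puller in the frame of tray_slim between -0.012 and 0.012 m and y of puller in the frame of tray_slim between -0.012 and 0.012 m and z of puller in the frame of tray_slim between 0 and 0.005 m and angle between puller's own z axis and vertical below 0.04 rad and linear speed of puller below 0.03 m/s and contact force between puller and the fingers below 0.1 N and distance of each of jar, fuse_tin, bulb_box from where it was at the start of the episode below 0.03 m), for 0.3 s.
2. the jar lies released and flat inside its tray, the pieces that were beneath it still piled within 30 mm of where they stood (x of jar in the frame of tray_round between -0.012 and 0.012 m and y of jar in the frame of tray_round between -0.012 and 0.012 m and z of jar in the frame of tray_round between 0 and 0.005 m and angle between jar's own z axis and vertical below 0.04 rad and linear speed of jar below 0.03 m/s and contact force between jar and the fingers below 0.1 N and distance of each of fuse_tin, bulb_box from where it was at the start of the episode below 0.03 m), for 0.3 s.
3. the fuse tin lies released and flat inside its tray, the pieces that were beneath it still piled within 30 mm of where they stood (x of fuse_tin in the frame of tray_square between -0.012 and 0.012 m and y of fuse_tin in the frame of tray_square between -0.012 and 0.012 m and z of fuse_tin in the frame of tray_square between 0 and 0.005 m and angle between fuse_tin's own z axis and vertical below 0.04 rad and linear speed of fuse_tin below 0.03 m/s and contact force between fuse_tin and the fingers below 0.1 N and distance of bulb_box from where it was at the start of the episode below 0.03 m), for 0.3 s.
4. the bulb box lies released and flat inside its tray (x of bulb_box in the frame of tray_oblong between -0.012 and 0.012 m and y of bulb_box in the frame of tray_oblong between -0.012 and 0.012 m and z of bulb_box in the frame of tray_oblong between 0 and 0.005 m and angle between bulb_box's own z axis and vertical below 0.04 rad and linear speed of bulb_box below 0.03 m/s and contact force between bulb_box and the fingers below 0.1 N), for 0.3 s.
At the end, for the whole second after the job is handed in: Puller in slim, jar in round, tin in square, bulb box in large oblong tray: centre within 12 mm of the tray's centre along each tray axis, underside less than 2 mm above its floor, same way up, level within 0.04 rad, released and still (all of step 4 and x of puller in the frame of tray_slim between -0.012 and 0.012 m and y of puller in the frame of tray_slim between -0.012 and 0.012 m and z of puller in the frame of tray_slim between 0 and 0.005 m and angle between each of puller, jar, fuse_tin's own z axis and vertical below 0.04 rad and linear speed of each of puller, jar, fuse_tin below 0.03 m/s and contact force between each of puller, jar, fuse_tin and the fingers below 0.1 N and x of jar in the frame of tray_round between -0.012 and 0.012 m and y of jar in the frame of tray_round between -0.012 and 0.012 m and z of jar in the frame of tray_round between 0 and 0.005 m and x of fuse_tin in the frame of tray_square between -0.012 and 0.012 m and y of fuse_tin in the frame of tray_square between -0.012 and 0.012 m and z of fuse_tin in the frame of tray_square between 0 and 0.005 m); the robot touches nothing.
It fails at once if a piece of the pile is dropped (falls freely, faster than 0.6 m/s) ((contact force between puller and anything else below 0.02 N and linear speed of puller above 0.6 m/s) or (contact force between jar and anything else below 0.02 N and linear speed of jar above 0.6 m/s) or (contact force between fuse_tin and anything else below 0.02 N and linear speed of fuse_tin above 0.6 m/s) or (contact force between bulb_box and anything else below 0.02 N and linear speed of bulb_box above 0.6 m/s)).
It fails at once if the jar is tipped by more than 0.6 rad (angle between jar's own z axis and vertical above 0.6 rad).
It fails at once if the multi-tool is shifted by more than 30 mm (distance of multitool from where it was at the start of the episode above 0.03 m).
It fails at once if the tyre gauge is shifted by more than 30 mm (distance of gauge from where it was at the start of the episode above 0.03 m).
It also fails if it takes over 128 s, if anything falls off the work surface, if the arm or the gripper's body presses on something with over 40 N, if the wrist force passes 120 N, or if a joint passes its speed limit or range.

## Working session

There is one attempt and no reset: what is moved stays moved. The work goes in short steps, Python scripts to look and compute and a shell command to move; the robot and the scene stay as the last step left them, time stands still between calls to the robot, and variables do not carry over. Pictures are saved under pics/ and viewed, and the job is handed in when it is done.

```bash
mkdir -p pics
python3 - <<'E'
from rig import *
import cv2
s=sense()
for k,v in s.items(): print(k,v)
for n in("scene","top"):
    c=capture(n); cv2.imwrite(f"pics/{n}0.png",c["pixels"][:,:,::-1]); print(n,c["K"],c["R"],c["t"])
E
```

```text
time_s 0.0
qpos [-1.28300226e+00  2.76608028e-01  1.50616890e+00  1.03418337e-05
  1.36067679e+00 -1.20965308e-01]
joint_velocities [ 7.07639997e-05 -5.32862079e-04 -1.14219131e-03 -5.41938382e-04
  6.93823653e-04 -2.16629756e-04]
tau [-1.08752061e-03 -4.16767645e+01 -2.45801532e+01 -5.85207249e-05
  1.11244130e-02  3.23514587e-05]
position [ 228.39838026 -527.06524217  209.51805478]
tool_rot [-0.69233841 -0.14416943  0.69244093 -0.14285744]
ft_force [-0.28129708 -0.06840519 -0.40212181]
moment [ 0.02287285 -0.01125782 -0.01807964]
width 85.11844706571624
scene [[405.63458989   0.         320.28219637]
 [  0.         405.63458989 200.95371522]
 [  0.           0.           1.        ]] [[ 0.79065267  0.61218535 -0.00987166]
 [ 0.33261784 -0.44300905 -0.83253129]
 [-0.51403669  0.6549596  -0.55389006]] [-479.67675909  -88.0824424  1115.69685161]
top [[421.86717434   0.         319.97384683]
 [  0.         421.86717434 190.41389787]
 [  0.           0.           1.        ]] [[ 0.01821636 -0.99973382  0.0141582 ]
 [-0.99833592 -0.01896214 -0.0544594 ]
 [ 0.05471337 -0.01314259 -0.9984156 ]] [   7.45043528  562.36068725 1171.92012533]
```

View pics/scene0.png

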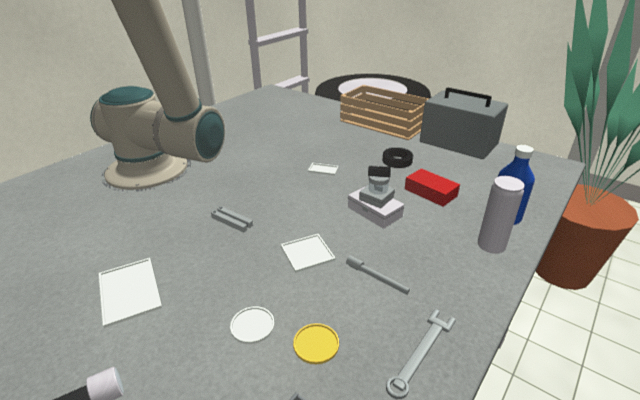

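View pics/top0.png

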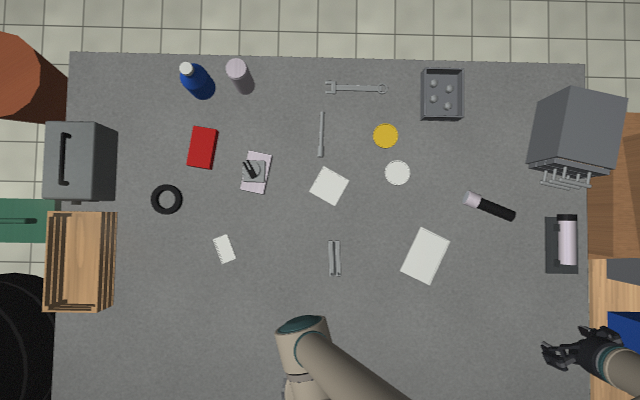

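```bash
cat > h.py <<'E'
from rig import *
import cv2, numpy as np
def ray(c,u,v,z):
    d=c["R"].T@(np.linalg.inv(c["K"])@np.array([u,v,1.])); o=-c["R"].T@c["t"]
    return (o+d*(z-o[2])/d[2])
def proj(c,X):
    p=c["K"]@(c["R"]@np.asarray(X,float)+c["t"]); return p[:2]/p[2]
def crop(c,x0,y0,x1,y1,f,name):
    im=cv2.resize(c["pixels"][y0:y1,x0:x1,::-1],None,fx=f,fy=f,interpolation=cv2.INTER_CUBIC); cv2.imwrite("pics/"+name,im)
def planar(c,mask,z):
    """contour of largest blob -> world pts at z -> minAreaRect"""
    cs,_=cv2.findContours(mask,cv2.RETR_EXTERNAL,cv2.CHAIN_APPROX_NONE)
    k=max(cs,key=cv2.contourArea)
    P=np.array([ray(c,*p[0],z)[:2] for p in k]); return P
E
python3 - <<'E'
from h import *
t=capture("top"); s=capture("scene")
crop(t,190,110,350,210,5,"tpile.png"); crop(s,300,130,460,250,5,"spile.png")
for c,n,boxes,thr in((t,"top",{'slim':(205,228,245,270),'square':(300,158,360,212),'round':(378,154,418,192),'oblong':(392,218,458,292)},190),
  (s,"scene",{'slim':(300,155,345,180),'square':(270,225,345,278),'round':(222,298,284,350),'oblong':(85,250,170,335)},200)):
  for k,(a,b,d,e) in boxes.items():
    g=c["pixels"][b:e,a:d].min(2); m=np.zeros((400,640),np.uint8); m[b:e,a:d]=(g>thr-15)*255
    P=planar(c,m,7.)
    (cx,cy),(w,h),ang=cv2.minAreaRect(P.astype(np.float32))
    # filled centroid
    M=cv2.moments((P).astype(np.float32)); 
    print(n,k,"rect",np.round([cx,cy,w,h,ang],1),"centroid",np.round([M['m10']/M['m00'],M['m01']/M['m00']],1))
print(proj(t,[228,-527,210]), ray(t,320,398,0))
E
```

```text
top slim rect [394.3 284.   73.2  40.4  22.2] centroid [395.3 282.6]
top square rect [576.8  -6.4  82.9  83.1  61.6] centroid [576.7  -6.4]
top round rect [ 617.9 -200.6   65.8   68.7    1.1] centroid [ 617.6 -200.5]
top oblong rect [ 384.  -280.5   90.9  136.5   64.8] centroid [ 384.1 -280.4]
scene slim rect [393.7 285.2  76.   40.   22.6] centroid [394.8 282.8]
scene square rect [575.5  -3.   85.6  86.5  61.6] centroid [575.7  -3.3]
scene round rect [ 617.8 -198.3   70.1   72.1   43.3] centroid [ 618.2 -197.9]
scene oblong rect [ 383.3 -278.3   93.3  139.8   65. ] centroid [ 383.5 -278.3]
[552.65711299 333.64866034] [-14.03479424   7.12407023   0.        ]
```

View pics/tpile.png

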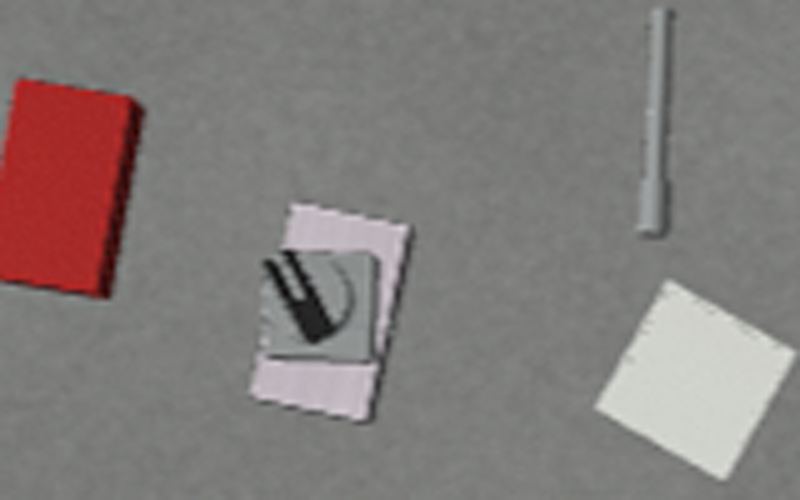

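View pics/spile.png

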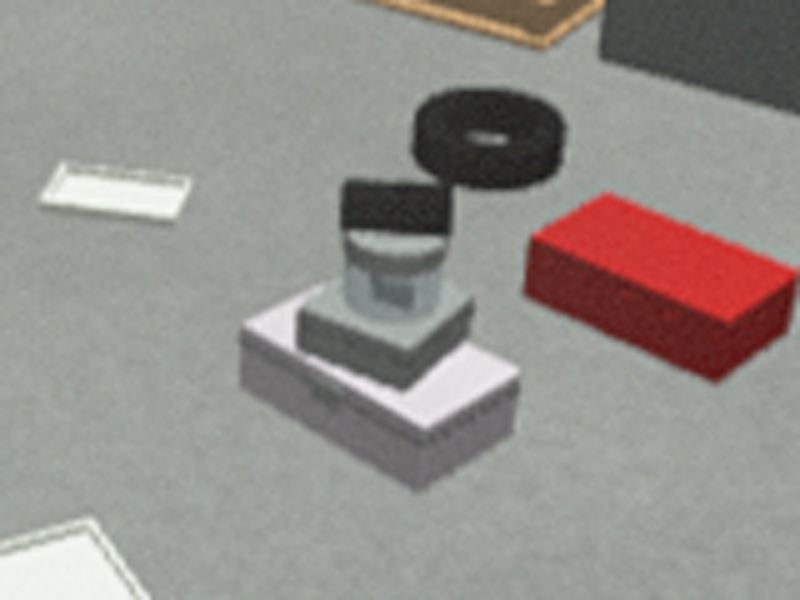

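Run:
```python
from h import *
t=capture("top")
a,b,d,e=235,145,280,200
p=t["pixels"].astype(int); 
def sub(m): M=np.zeros((400,640),np.uint8); M[b:e,a:d]=m[b:e,a:d]*255; return M
r,g,bl=p[...,0],p[...,1],p[...,2]
box=sub((r-g>4)&(r>150)); 
dark=sub(p.max(2)<75)
def rect(P): 
    (cx,cy),(w,h),an=cv2.minAreaRect(P.astype(np.float32)); return np.round([cx,cy,w,h,an],1)
v,u=np.nonzero(box); print("box",rect(np.array([ray(t,x,y,36.)[:2] for x,y in zip(u,v)])))
for z in(114,):
  v,u=np.nonzero(dark); Q=np.array([ray(t,x,y,z)[:2] for x,y in zip(u,v)]); print("puller",rect(Q),len(Q))
def cr(x,y,z): return np.round(ray(t,x/5-.4+190,y/5-.4+110,z),1)
for q in((290,203),(412,226),(370,423),(250,397)): print("boxc",cr(*q,36))
for q in((262,250),(378,253),(373,362),(263,352)): print("tinc",cr(*q,60))
for q in((263,262),(288,250),(342,333),(313,346)): print("pullc",cr(*q,114))
crop(t,235,145,280,200,10,"tp2.png")
```

```text
box [609.3 198.   65.2 110.2  78.9]
puller [598.1 189.   70.3  89.7  78.9] 123
boxc [668.8 220.9  36. ]
boxc [657.4 153.   36. ]
boxc [547.6 173.5  36. ]
boxc [560.7 239.9  36. ]
tinc [639.3 231.4  60. ]
tinc [638.9 168.6  60. ]
tinc [579.6 169.8  60. ]
tinc [583.9 229.3  60. ]
pullc [626.4 221.4 114. ]
pullc [632.9 208.7 114. ]
pullc [590.4 179.7 114. ]
pullc [583.4 194.4 114. ]
```

View pics/tp2.png

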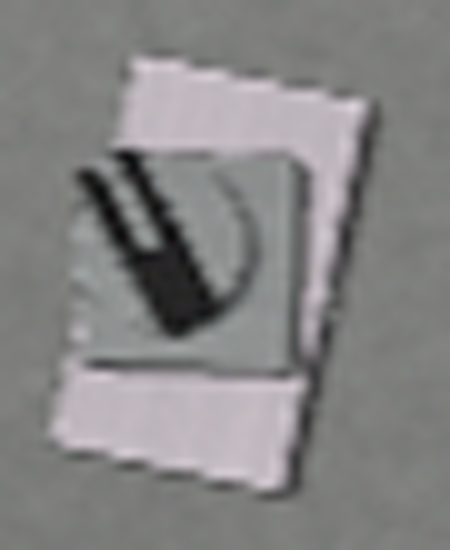

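```bash
cat >> h.py <<'E'
from scipy.spatial.transform import Rotation as Rn
def st():
    s=sense(); R=Rn.from_quat(s["tool_rot"]).as_matrix()
    yaw=np.degrees(np.arctan2(R[1,1],R[0,1]))
    print("t",round(s["time_s"],2),"pos",np.round(s["position"],1),"toolx",np.round(R[:,0],3),"jaw yaw",round(yaw,2),"w",round(s["width"],1),"F",np.round(s["ft_force"],1),"q",np.round(s["qpos"],2)); return s,yaw
E
python3 -c "
from h import *
s,y=st(); t=capture('top'); print(-t['R'].T@t['t'])"
```

```text
t 0.25 pos [ 228.5 -527.4  210. ] toolx [-0.     0.001 -1.   ] jaw yaw -66.58 w 85.3 F [0.4 0.3 0.8] q [-1.28  0.28  1.51 -0.    1.36 -0.12]
[ 497.16945457   33.51407793 1200.58367961]
```

```bash
python3 -m handwheel '1 0.02 0.036 0 0 0 0.03; 1 0.04 0.072 0 0 0 0.07; 1 0.06 0.109 0 0 0 0.1; 1 0.08 0.145 0 0 0 0.14; 1 0.1 0.18 0 0 0 0.171' && python3 -m handwheel '1 0.02 0.036 0 0 0 0; 1 0.04 0.072 0 0 0 0; 1 0.06 0.109 0 0 0 0; 1 0.08 0.145 0 0 0 0; 1 0.1 0.18 0 0 0 0'
```

```text
time_s: 0.8
position: [329.1, -346.1, 210.5]
tool_rot: [0.678, 0.202, -0.677, 0.203]
ft_force: [0.4, -0.3, -0.8]
width: 85.6
time_s: 1.3
position: [429.1, -166.0, 210.6]
tool_rot: [0.678, 0.202, -0.677, 0.202]
ft_force: [-0.2, -0.5, -0.4]
width: 85.5
```

```bash
python3 -m handwheel '1 0.018 0.036 0 0 0 0; 1 0.036 0.072 0 0 0 0; 1 0.054 0.109 0 0 0 0; 1 0.072 0.145 0 0 0 0; 1 0.089 0.182 0 0 0 0' && python3 -m handwheel '1 0.018 0.036 0 0 0 0; 1 0.036 0.072 0 0 0 0; 1 0.054 0.109 0 0 0 0; 1 0.072 0.145 0 0 0 0; 1 0.088 0.183 0 0 0 0'
python3 -c "
from h import *
s,y=st(); c=capture('scene'); crop(c,290,80,490,230,4,'a1.png'); c=capture('top'); crop(c,190,110,310,210,6,'a1t.png')"
```

```text
time_s: 1.8
position: [518.2, 15.9, 210.5]
tool_rot: [0.678, 0.202, -0.677, 0.202]
ft_force: [0.7, -0.9, 0.5]
width: 85.4
time_s: 2.3
position: [606.3, 198.8, 210.3]
tool_rot: [0.678, 0.202, -0.678, 0.202]
ft_force: [0.6, -0.4, -0.5]
width: 85.6
t 2.3 pos [606.3 198.8 210.3] toolx [ 0. -0. -1.] jaw yaw -56.78 w 85.6 F [ 0.6 -0.4 -0.5] q [ 0.21  0.37  1.36 -0.    1.41  1.2 ]
```

View pics/a1.png

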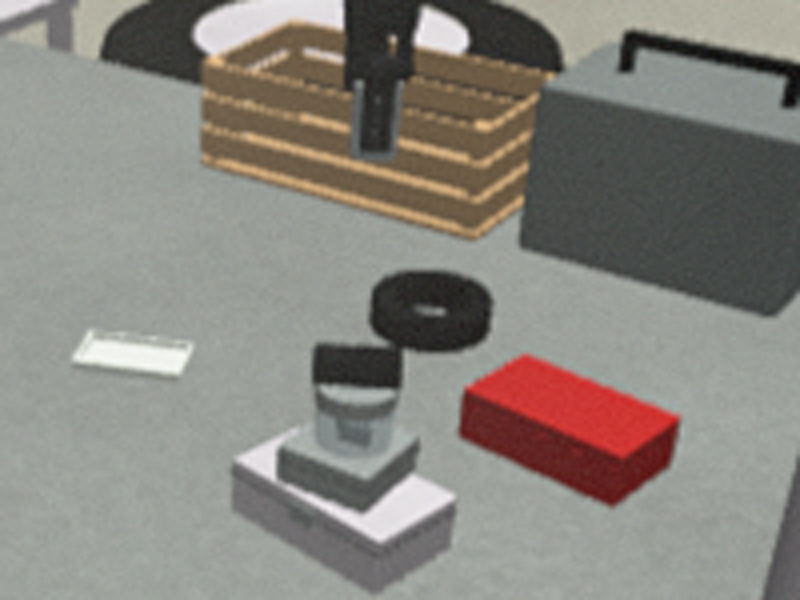

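View pics/a1t.png

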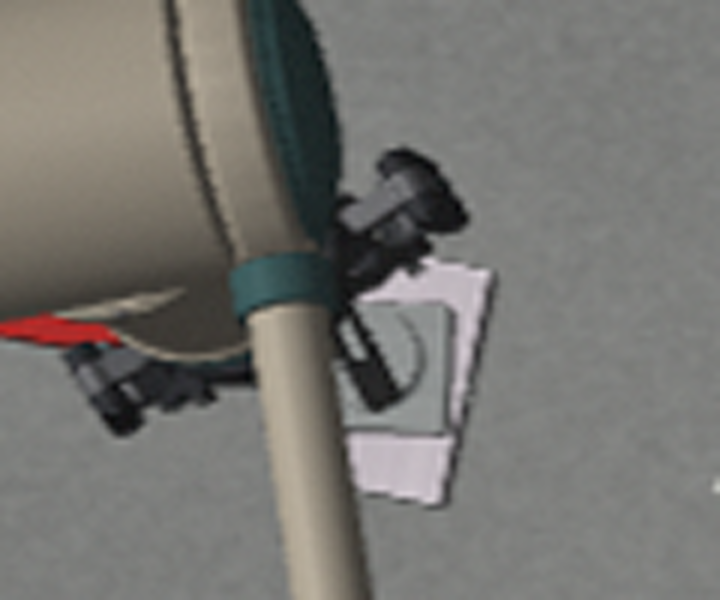

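```bash
python3 -c "
from h import *
c=capture('scene')
for d in(43,50,57):
  for z in (190,195,200,205): print(d,z,np.round(proj(c,[606.3+.547*d,198.8-.837*d,z]),1))
for z in(96,114): print(proj(c,[608.3,201,z]))
"
```

```text
43 190 [379.6 145.3]
43 195 [379.8 142.9]
43 200 [380.  140.6]
43 205 [380.2 138.2]
50 190 [379.8 146.9]
50 195 [380.  144.5]
50 200 [380.2 142.2]
50 205 [380.3 139.8]
57 190 [379.9 148.5]
57 195 [380.1 146.1]
57 200 [380.3 143.7]
57 205 [380.5 141.3]
[377.05787359 175.77355504]
[377.62467894 168.51064714]
```

```bash
python3 -c "
from h import *
c=capture('top'); s=capture('scene')
for z in (190,210,250,300): print(z,np.round(ray(c,233.3,159.2,z)),np.round(ray(c,261.7,141.7,z)),np.round(ray(c,205,176.7,z)), proj(c,[606,199,z]))
cv2.imwrite('pics/f1.png',s['pixels'][:,:,::-1]);cv2.imwrite('pics/f1t.png',c['pixels'][:,:,::-1])
print(-s['R'].T@s['t'])
"
```

```text
190 [624. 230. 190.] [667. 163. 190.] [580. 296. 190.] [245.92462988 166.77394206]
210 [621. 226. 210.] [664. 160. 210.] [579. 291. 210.] [244.55558395 165.83563777]
250 [616. 218. 250.] [657. 155. 250.] [575. 280. 250.] [241.64535166 163.84104917]
300 [610. 208. 300.] [649. 149. 300.] [571. 267. 300.] [237.64553979 161.0996944 ]
[ 982.06462499 -476.10659911  539.90680047]
```

View pics/f1.png

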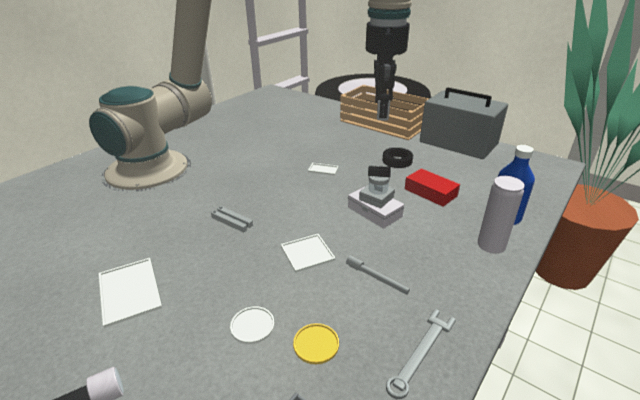

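View pics/f1t.png

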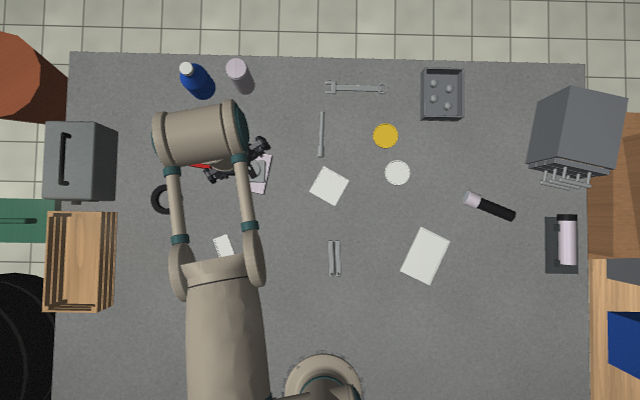

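```bash
python3 -c "
from h import *
c=capture('top'); s=capture('scene')
crop(s,340,0,440,130,6,'g1.png'); crop(c,190,120,290,200,8,'g1t.png')
t0=cv2.imread('pics/top0.png'); cv2.imwrite('pics/g0t.png',cv2.resize(t0[300:400,520:640],None,fx=6,fy=6,interpolation=cv2.INTER_CUBIC))
"
```

```text
(no output)
```

View pics/g1.png

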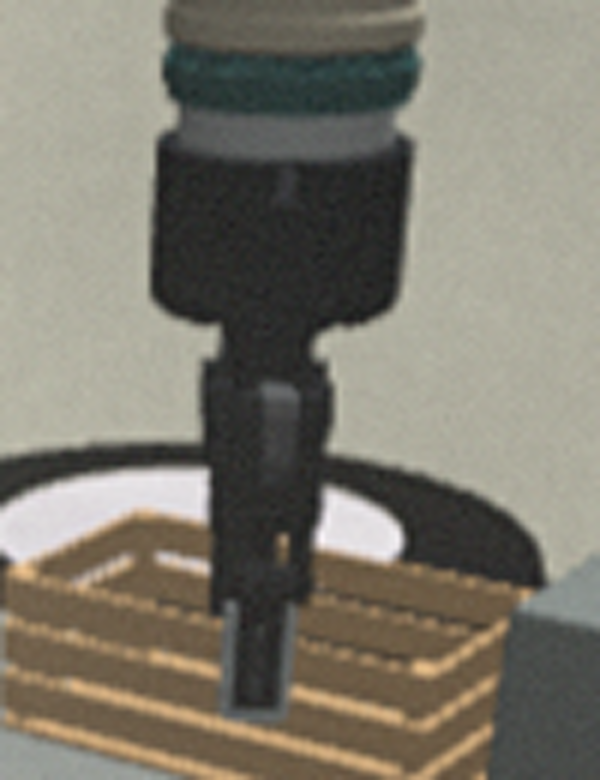

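View pics/g1t.png

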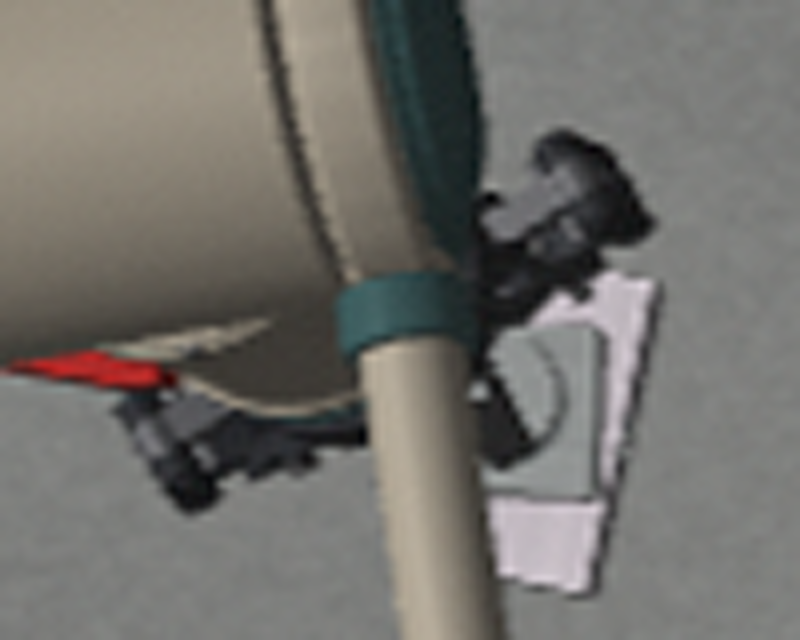

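View pics/g0t.png

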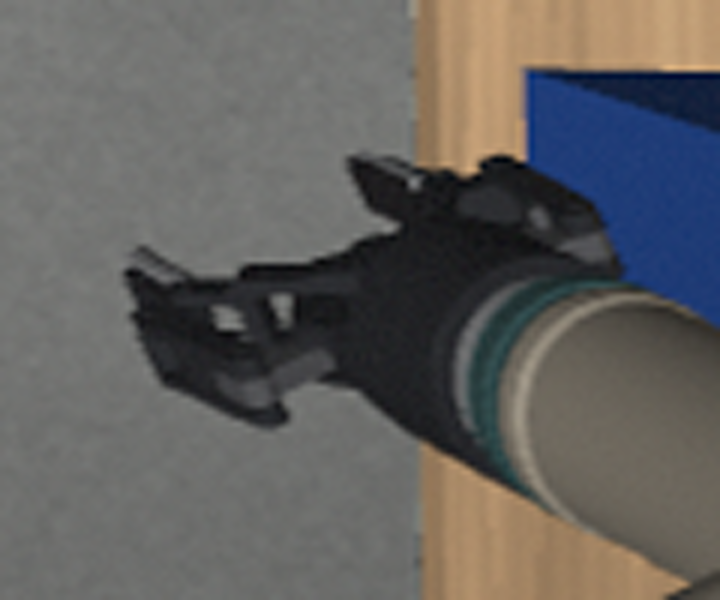

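```bash
python3 -c "
from h import *
c=capture('scene')
for z in (264,300,314): print(z,proj(c,[606.3+.547*38,198.8-.837*38,z]),proj(c,[606.3,198.8,z]))
# table check: top of known objs in two views
for z in(36,): print(ray(c,348+.0,205,36))
t=capture('top')
for nm,p in (('base',[0,0,0]),):print(proj(c,p),proj(t,p))
"
```

```text
264 [382.35033675 108.04607522] [381.43107749 100.9499062 ]
300 [383.8349253  89.0253193] [382.83088403  82.52540437]
314 [384.43420416  81.34727484] [383.39508176  75.09933388]
[573.212735   143.73735969  36.        ]
[145.88582232 168.92952751] [322.6558505  392.85219461]
```

```bash
cat >> h.py <<'E'
def tri(c1,p1,c2,p2):
    A=[];b=[]
    o=[];d=[]
    for c,p in((c1,p1),(c2,p2)):
        dd=c["R"].T@(np.linalg.inv(c["K"])@np.array([*p,1.])); d.append(dd/np.linalg.norm(dd)); o.append(-c["R"].T@c["t"])
    M=np.array([d[0],-d[1]]).T; k=np.linalg.lstsq(M,o[1]-o[0],rcond=None)[0]
    a=o[0]+k[0]*d[0]; b=o[1]+k[1]*d[1]; return (a+b)/2,np.linalg.norm(a-b)
E
python3 -c "
from h import *
c=capture('scene');t=capture('top')
for v in (58,62,66,70,80,90): print(v,tri(t,(267,143.7),c,(385,v)))
for z in (150,195,245): print(z,ray(c,382.5,119.7,z))
# yellow/flat check: pile jar
"
```

```text
58 (array([638.54230156, 132.52744668, 362.77752126]), np.float64(9.330723355795003))
62 (array([639.2570464 , 133.06082861, 356.35516598]), np.float64(8.554112217685672))
66 (array([639.97991529, 133.59918156, 349.86378435]), np.float64(7.769108026493789))
70 (array([640.71104155, 134.1425694 , 343.30230787]), np.float64(6.975577026871792))
80 (array([642.57588378, 135.52349446, 326.58474886]), np.float64(4.953541614253552))
90 (array([644.49540071, 136.93733459, 309.40460767]), np.float64(2.8751392099742072))
150 [521.17363075 364.22780485 150.        ]
195 [574.36607242 267.24296608 195.        ]
245 [633.46878539 159.48203412 245.        ]
```

```bash
python3 -m handwheel '1 0 0 -0.02 0 0 0; 1 0 0 -0.04 0 0 0; 1 0 0 -0.06 0 0 0; 1 0 0 -0.06 0 0 0'
python3 -c "
from h import *
s,y=st(); c=capture('scene'); crop(c,330,50,450,200,5,'a2.png')"
```

```text
time_s: 3.25
position: [603.4, 196.3, 147.7]
tool_rot: [-0.676, -0.202, 0.68, -0.202]
ft_force: [-0.0, 0.6, -1.2]
width: 85.7
t 3.25 pos [603.4 196.3 147.7] toolx [-0.006 -0.001 -1.   ] jaw yaw -56.83 w 85.7 F [-0.   0.6 -1.2] q [ 0.2   0.41  1.47 -0.    1.28  1.2 ]
```

View pics/a2.png

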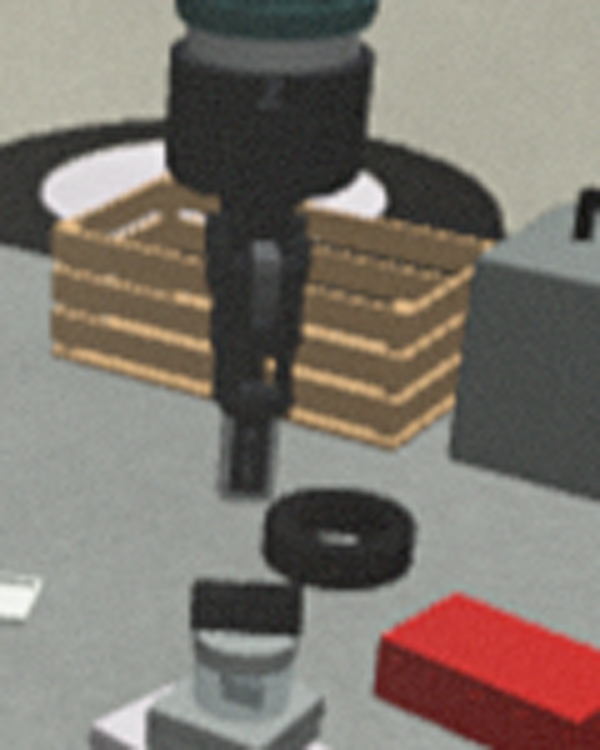

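```bash
python3 -m handwheel '1 0 0 0 0 0 0'; python3 -c "
from h import *
st()"; python3 -m handwheel '1 0 0 0 0 0 0;1 0 0 0 0 0 0'
```

```text
time_s: 3.4
position: [606.2, 197.2, 151.5]
tool_rot: [0.678, 0.202, -0.677, 0.202]
ft_force: [-0.1, 0.2, -0.2]
width: 85.4
t 3.4 pos [606.2 197.2 151.5] toolx [ 0.002  0.    -1.   ] jaw yaw -56.81 w 85.4 F [-0.1  0.2 -0.2] q [ 0.21  0.4   1.46 -0.    1.28  1.2 ]
time_s: 3.6
position: [606.3, 197.5, 151.7]
tool_rot: [0.678, 0.202, -0.677, 0.202]
ft_force: [0.0, 0.7, 0.7]
width: 85.5
```

```bash
python3 -m handwheel '1 0 0.001 -0.01 0 0 0; 1 0 0.001 -0.02 0 0 0; 1 0 0.001 -0.029 0 0 0; 1 0 0.001 -0.029 0 0 0; 1 0 0.001 -0.029 0 0 0'
python3 -c "
from h import *
s,y=st(); c=capture('scene'); crop(c,330,70,450,220,5,'a3.png')"
```

```text
time_s: 4.1
position: [605.2, 198.3, 120.7]
tool_rot: [-0.677, -0.202, 0.678, -0.202]
ft_force: [-0.2, 0.2, -0.1]
width: 85.9
t 4.1 pos [605.2 198.3 120.7] toolx [-0.001 -0.    -1.   ] jaw yaw -56.78 w 85.9 F [-0.2  0.2 -0.1] q [ 0.21  0.43  1.5  -0.    1.21  1.2 ]
```

View pics/a3.png

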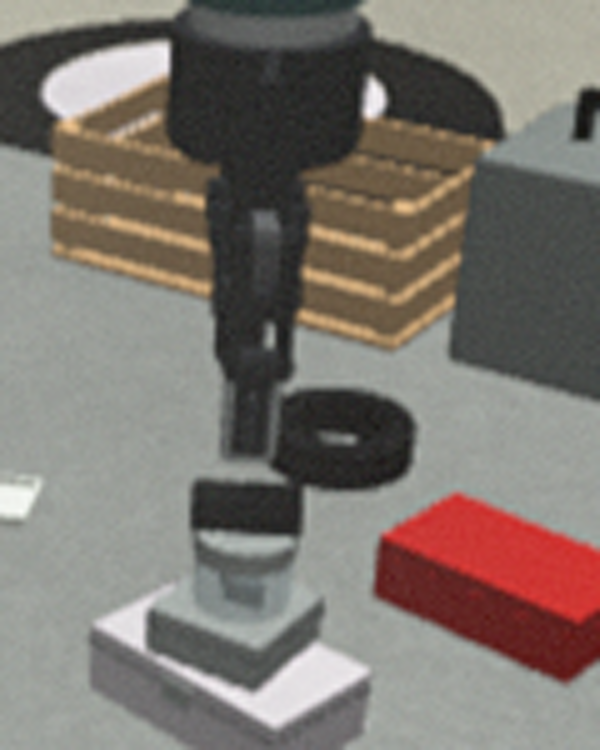

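```bash
python3 -m handwheel '1 0.001 0 -0.005 0 0 0; 1 0.001 0 -0.01 0 0 0; 1 0.001 0 -0.015 0 0 0; 1 0.001 0 -0.02 0 0 0; 1 0.001 0 -0.02 0 0 0'
python3 -c "
from h import *
s,y=st(); c=capture('scene'); crop(c,330,100,450,220,6,'a4.png')"
```

```text
time_s: 4.65
position: [605.9, 198.2, 100.3]
tool_rot: [-0.677, -0.202, 0.678, -0.202]
ft_force: [-0.6, -0.3, 0.5]
width: 85.8
t 4.65 pos [605.9 198.2 100.3] toolx [-0.002 -0.001 -1.   ] jaw yaw -56.78 w 85.8 F [-0.6 -0.3  0.5] q [ 0.21  0.44  1.53 -0.    1.17  1.2 ]
```

View pics/a4.png

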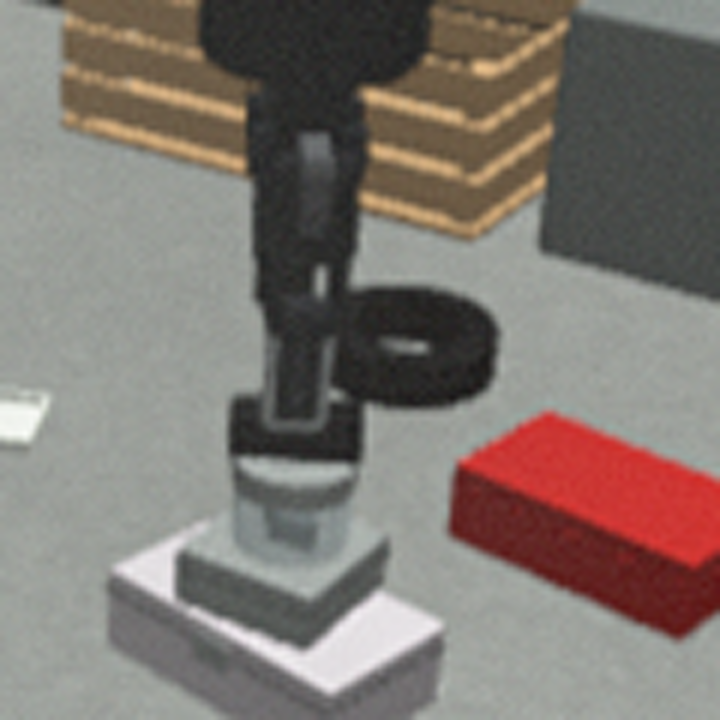

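```bash
python3 -m handwheel '0 0 0 0.01 0 0 0; -0.6 0 0 0.015 0 0 0; -0.6 0 0 0.015 0 0 0; -0.6 0 0 0.015 0 0 0; -0.6 0 0 0.015 0 0 0'
python3 -m handwheel '-0.6 0 0 0 0 0 0; -0.6 0 0 0 0 0 0'
python3 -c "
from h import *
s,y=st(); c=capture('scene'); crop(c,330,100,450,220,6,'a5.png')
for z in (105,110,115,120,125,130,135): print(z,[np.round(proj(c,[606+.547*d,198.3-.837*d,z]),1) for d in(8,15,22)])"
```

```text
time_s: 5.2
position: [606.4, 198.3, 116.5]
tool_rot: [-0.678, -0.202, 0.678, -0.202]
ft_force: [-0.6, 0.3, -0.4]
width: 17.2
time_s: 5.4
position: [606.4, 198.3, 116.2]
tool_rot: [-0.677, -0.202, 0.678, -0.202]
ft_force: [0.4, 0.3, 1.3]
width: 17.1
t 5.4 pos [606.4 198.3 116.2] toolx [-0. -0. -1.] jaw yaw -56.78 w 17.1 F [0.4 0.3 1.3] q [ 0.21  0.43  1.51 -0.    1.2   1.2 ]
105 [array([375.9, 174.2]), array([376. , 175.8]), array([376.1, 177.5])]
110 [array([376.1, 172.2]), array([376.2, 173.8]), array([376.3, 175.4])]
115 [array([376.2, 170.1]), array([376.3, 171.7]), array([376.4, 173.4])]
120 [array([376.4, 168. ]), array([376.5, 169.7]), array([376.6, 171.3])]
125 [array([376.5, 166. ]), array([376.6, 167.6]), array([376.8, 169.2])]
130 [array([376.7, 163.9]), array([376.8, 165.5]), array([376.9, 167.1])]
135 [array([376.8, 161.8]), array([377. , 163.4]), array([377.1, 165. ])]
```

View pics/a5.png

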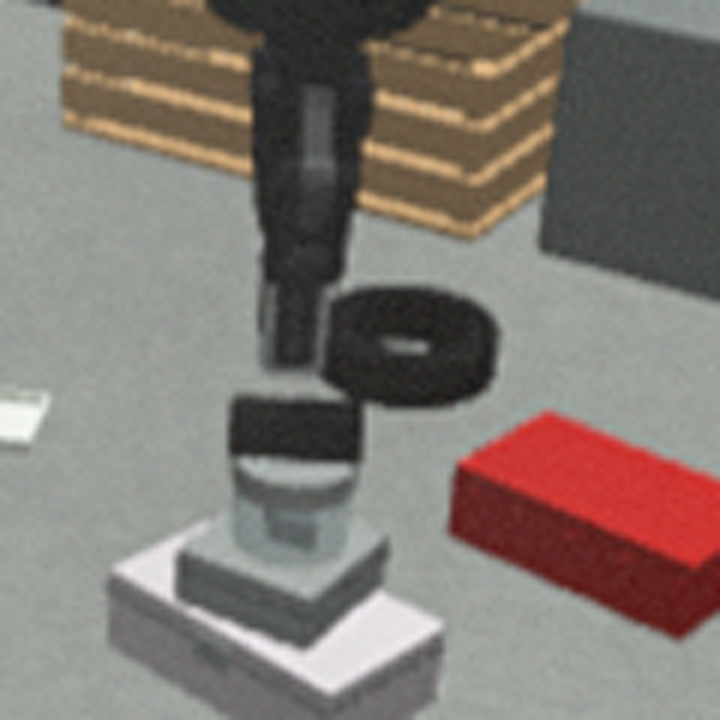

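```bash
python3 -m handwheel '0.2 0 0 0 0 0 0; 0.2 0 0 0 0 0 0; 0.2 0 0 -0.01 0 0 0; 0.2 0 0 -0.02 0 0 0; 0.2 0 0 -0.025 0 0 0' && python3 -m handwheel '0.2 0 0 -0.005 0 0 0; 0.2 0 0 -0.011 0 0 0; 0.2 0 0 -0.011 0 0 0'
python3 -c "
from h import *
s,y=st(); c=capture('scene'); crop(c,330,100,450,220,6,'a6.png')"
```

```text
time_s: 5.95
position: [605.5, 198.1, 89.6]
tool_rot: [-0.677, -0.202, 0.679, -0.202]
ft_force: [-0.4, -0.2, 0.6]
width: 51.3
time_s: 6.25
position: [605.9, 198.2, 79.3]
tool_rot: [-0.677, -0.202, 0.678, -0.202]
ft_force: [-1.0, -0.5, -0.5]
width: 51.3
t 6.25 pos [605.9 198.2  79.3] toolx [-0.002 -0.    -1.   ] jaw yaw -56.78 w 51.3 F [-1.  -0.5 -0.5] q [ 0.21  0.46  1.55 -0.    1.13  1.2 ]
```

View pics/a6.png

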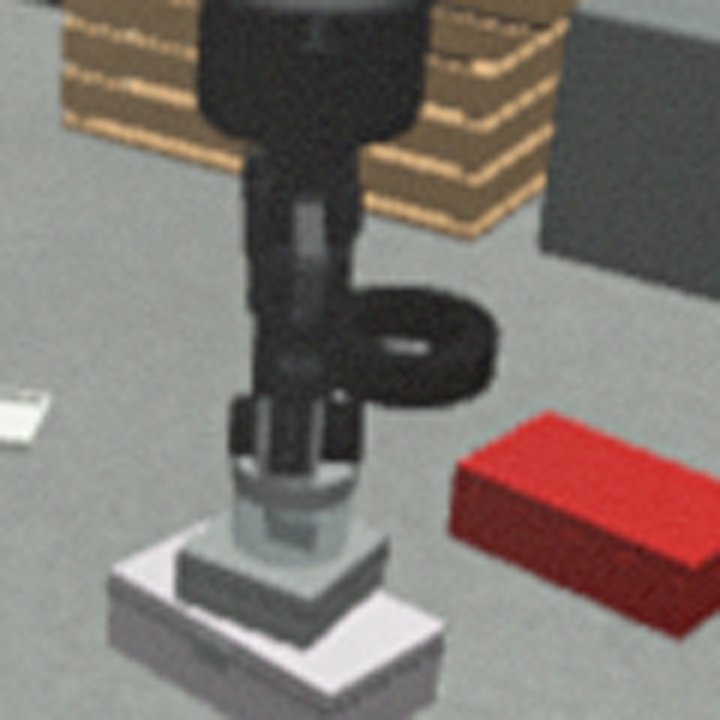

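```bash
python3 -m handwheel '0.2 0 0 0.002 0 0 0; -0.3 0 0 0.002 0 0 0; -0.6 0 0 0.002 0 0 0; -0.8 0 0 0.002 0 0 0; -0.9 0 0 0.002 0 0 0' && python3 -m handwheel '-0.9 0 0 0 0 0 0;-0.9 0 0 0 0 0 0'
python3 -c "
from h import *
s,y=st(); c=capture('scene'); crop(c,330,100,450,220,6,'a7.png')"
```

```text
time_s: 6.8
position: [607.0, 198.5, 83.1]
tool_rot: [0.678, 0.202, -0.677, 0.202]
ft_force: [-0.8, -0.0, 3.1]
width: 14.0
time_s: 7.0
position: [607.0, 198.5, 83.1]
tool_rot: [0.678, 0.202, -0.677, 0.202]
ft_force: [-0.9, -0.6, 5.7]
width: 14.0
t 7.0 pos [607.  198.5  83.1] toolx [ 0.001  0.    -1.   ] jaw yaw -56.78 w 14.0 F [-0.9 -0.6  5.7] q [ 0.21  0.46  1.55 -0.    1.13  1.2 ]
```

View pics/a7.png

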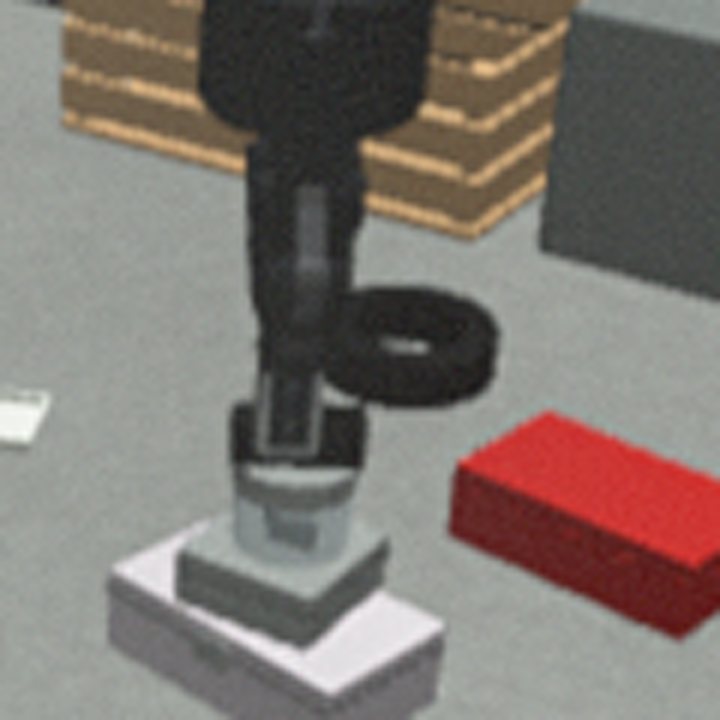

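```bash
python3 -m handwheel '-0.9 0 0 0.005 0 0 0; -0.9 0 0 0.015 0 0 0; -0.9 0 0 0.03 0 0 0; -0.9 0 0 0.045 0 0 0; -0.9 0 0 0.06 0 0 0'
python3 -c "
from h import *
s,y=st(); c=capture('scene'); crop(c,300,80,450,220,5,'a8.png')"
```

```text
time_s: 7.55
position: [606.4, 198.3, 143.2]
tool_rot: [-0.677, -0.202, 0.678, -0.202]
ft_force: [-0.5, 0.0, 0.6]
width: 13.9
t 7.55 pos [606.4 198.3 143.2] toolx [-0. -0. -1.] jaw yaw -56.78 w 13.9 F [-0.5  0.   0.6] q [ 0.21  0.41  1.47 -0.    1.26  1.2 ]
```

View pics/a8.png

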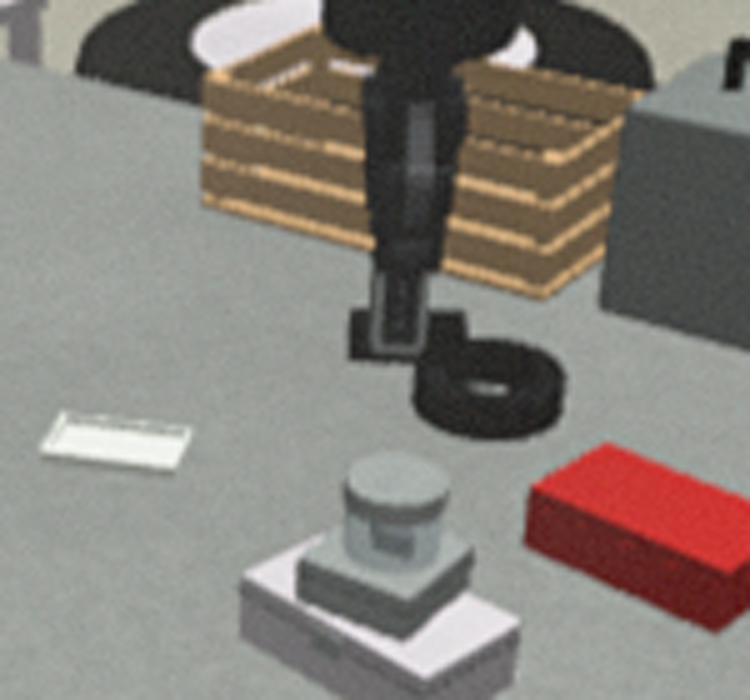

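```bash
python3 -m handwheel '-0.9 -0.02 0.008 0 0 0 -0.03; -0.9 -0.05 0.02 0 0 0 -0.06; -0.9 -0.085 0.033 0 0 0 -0.1; -0.9 -0.12 0.047 0 0 0 -0.14; -0.9 -0.155 0.061 0 0 0 -0.19' && python3 -m handwheel '-0.9 -0.03 0.012 0 0 0 0; -0.9 -0.05 0.02 -0.02 0 0 0; -0.9 -0.0594 0.0233 -0.04 0 0 0;  -0.9 -0.0594 0.0233 -0.07 0 0 0; -0.9 -0.0594 0.0233 -0.1 0 0 0'
python3 -c "
from h import *
s,y=st(); c=capture('scene'); crop(c,270,100,390,200,6,'a9.png')"
```

```text
time_s: 8.1
position: [450.0, 259.6, 142.2]
tool_rot: [-0.694, -0.136, 0.694, -0.136]
ft_force: [-0.3, 0.3, 0.1]
width: 13.9
time_s: 8.6
position: [392.0, 283.1, 42.1]
tool_rot: [0.694, 0.137, -0.693, 0.137]
ft_force: [-0.3, -0.3, -1.4]
width: 13.8
t 8.6 pos [392.  283.1  42.1] toolx [ 0.002  0.001 -1.   ] jaw yaw -67.61 w 13.8 F [-0.3 -0.3 -1.4] q [ 0.48  0.3   1.95 -0.    0.89  1.66]
```

View pics/a9.png

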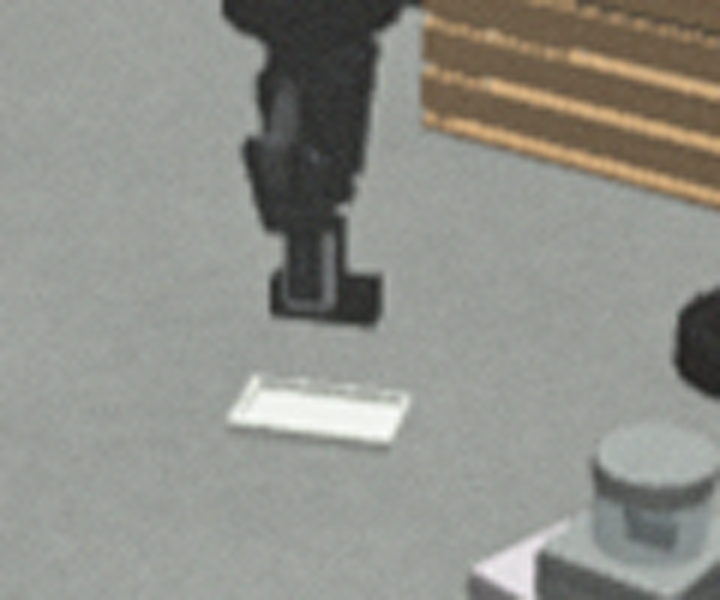

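```bash
python3 -m handwheel '-0.9 0 0 -0.015 0 0 0; -0.9 0 0 -0.03 0 0 0; -0.9 0 0 -0.038 0 0 0; -0.9 0 0 -0.044 0 0 0; -0.9 0 0 -0.044 0 0 0' && python3 -m handwheel '-0.9 0 0 -0.002 0 0 0; -0.9 0 0 -0.002 0 0 0' && python3 -m handwheel '-0.9 0 0 -0.002 0 0 0; -0.9 0 0 -0.002 0 0 0'
```

```text
time_s: 9.15
position: [392.0, 282.5, -1.8]
tool_rot: [-0.693, -0.137, 0.694, -0.137]
ft_force: [0.1, -0.4, -0.7]
width: 14.3
time_s: 9.35
position: [392.5, 282.8, -3.2]
tool_rot: [0.694, 0.137, -0.693, 0.137]
ft_force: [0.0, 0.4, -0.5]
width: 14.0
time_s: 9.55
position: [392.2, 282.7, -5.5]
tool_rot: [0.694, 0.137, -0.694, 0.137]
ft_force: [0.7, 0.2, -0.5]
width: 14.2
```

```bash
python3 -m handwheel '-0.9 0 0 -0.002 0 0 0; -0.9 0 0 -0.002 0 0 0' && python3 -m handwheel '-0.9 0 0 -0.0015 0 0 0; -0.9 0 0 -0.0015 0 0 0'
python3 -c "
from h import *
s,y=st(); c=capture('scene'); crop(c,270,100,390,200,6,'a10.png')"
```

```text
time_s: 9.75
position: [392.1, 282.6, -7.7]
tool_rot: [-0.694, -0.137, 0.694, -0.137]
ft_force: [0.2, 0.4, -0.1]
width: 13.9
time_s: 9.95
position: [392.1, 282.6, -9.3]
tool_rot: [-0.694, -0.137, 0.694, -0.137]
ft_force: [-0.6, 0.1, -0.1]
width: 14.2
t 9.95 pos [392.1 282.6  -9.3] toolx [-0. -0. -1.] jaw yaw -67.67 w 14.2 F [-0.6  0.1 -0.1] q [ 0.48  0.38  2.   -0.    0.76  1.66]
```

View pics/a10.png

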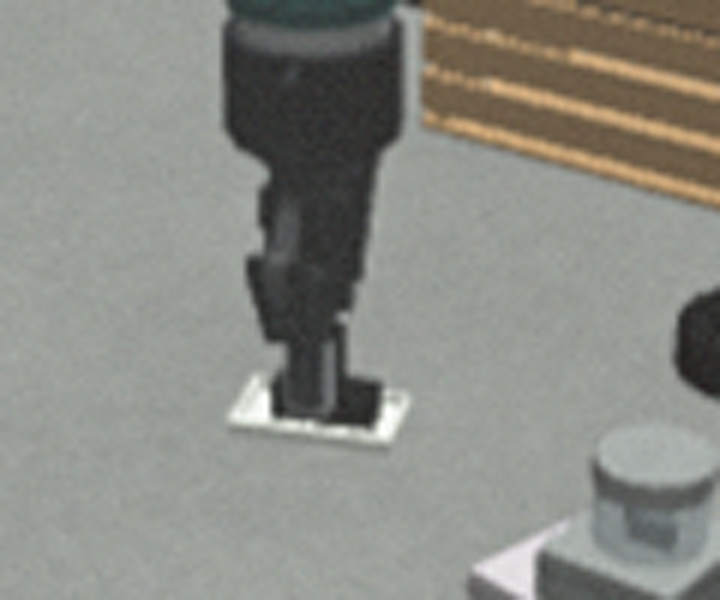

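Puller is inside the slim tray's outline at crop (327,400), nearly on the floor. A little further until contact.

```bash
python3 -m handwheel '-0.9 0 0 -0.001 0 0 0; -0.9 0 0 -0.001 0 0 0' && python3 -m handwheel '-0.9 0 0 -0.001 0 0 0; -0.9 0 0 -0.001 0 0 0'
```

```text
time_s: 10.2
position: [392.3, 282.7, -9.9]
tool_rot: [0.694, 0.137, -0.694, 0.137]
ft_force: [-0.2, -1.0, 1.5]
width: 13.8
time_s: 10.4
position: [392.3, 282.7, -10.0]
tool_rot: [0.694, 0.137, -0.694, 0.137]
ft_force: [-2.1, -1.4, 10.8]
width: 13.9
```

```bash
python3 -m handwheel '-0.6 0 0 0.001 0 0 0; -0.4 0 0 0.001 0 0 0; -0.2 0 0 0.001 0 0 0; -0.2 0 0 0.001 0 0 0; -0.2 0 0 0.01 0 0 0' && python3 -m handwheel '0 0 0 0.02 0 0 0; 0.2 0 0 0.05 0 0 0; 0.2 0 0 0.09 0 0 0; 0.2 0 0 0.13 0 0 0; 0.2 0.02 -0.01 0.16 0 0 0'
python3 -c "
from h import *
s,y=st(); c=capture('scene'); t=capture('top'); crop(c,270,130,430,230,5,'a11.png');  cv2.imwrite('pics/a11t.png',t['pixels'][:,:,::-1])"
```

```text
time_s: 10.9
position: [391.1, 282.1, -1.8]
tool_rot: [-0.693, -0.137, 0.695, -0.137]
ft_force: [-0.4, 0.4, 1.0]
width: 34.1
time_s: 11.4
position: [410.7, 273.4, 162.0]
tool_rot: [0.694, 0.138, -0.693, 0.137]
ft_force: [0.4, 0.8, 0.0]
width: 51.2
t 11.4 pos [410.7 273.4 162. ] toolx [ 0.001  0.002 -1.   ] jaw yaw -67.53 w 51.2 F [0.4 0.8 0. ] q [0.45 0.19 1.75 0.   1.2  1.62]
```

View pics/a11.png

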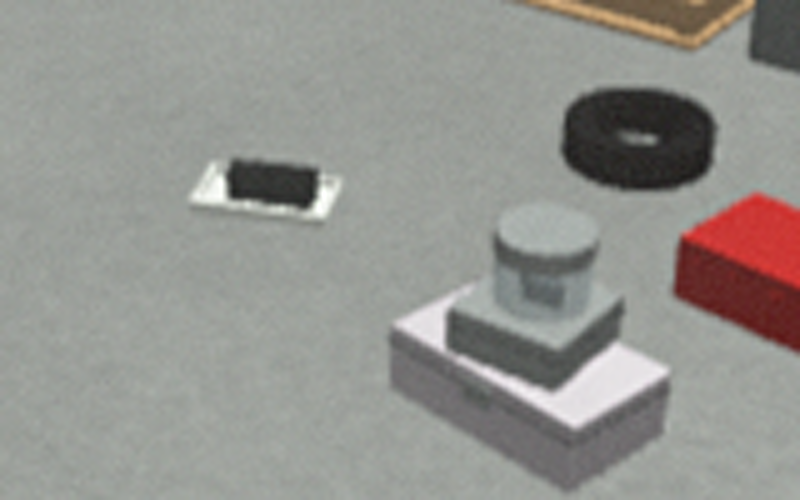

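View pics/a11t.png

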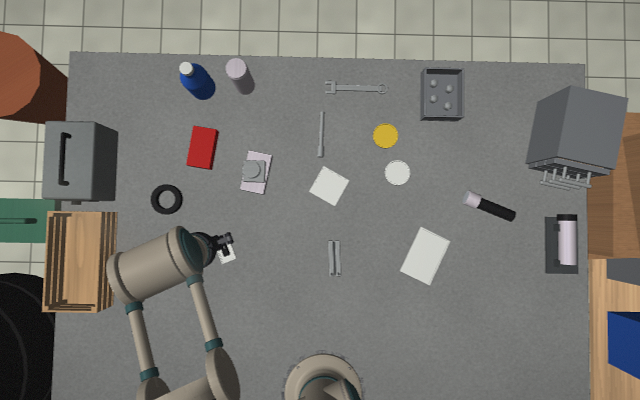

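Run:
```python
from h import *
t=capture("top"); c=capture("scene")
crop(t,235,145,280,200,10,"b1.png")
crop(c,335,150,415,230,8,"b1s.png")
```

```text
(no output)
```

View pics/b1.png

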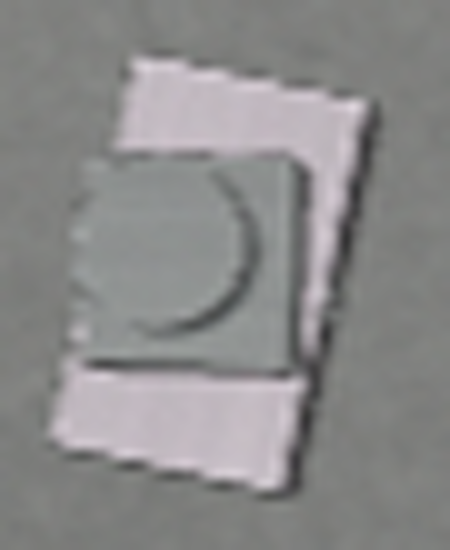

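View pics/b1s.png

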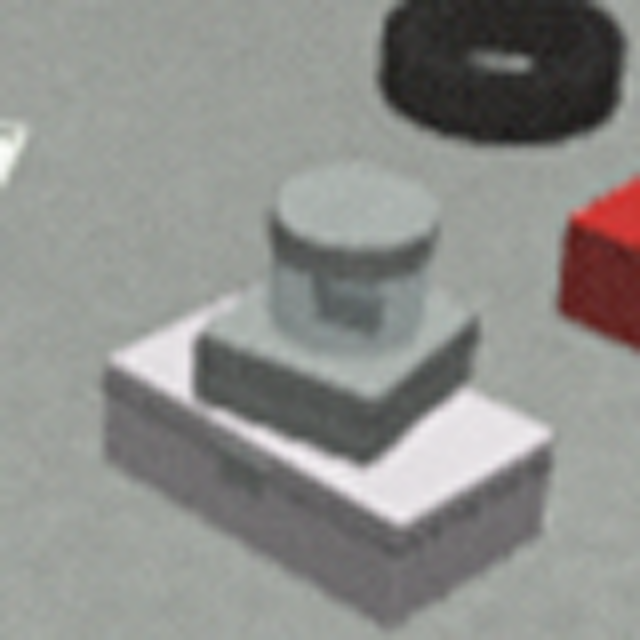

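Run:
```python
from h import *
t=capture("top"); c=capture("scene")
print(ray(c,379.0,175.4,96),ray(t,235+15.7-.45,145+23.7-.45,96))
tr=lambda x,y,z:ray(t,235+x/10-.45,145+y/10-.45,z)
sr=lambda x,y,z:ray(c,335+x/8-.44,150+y/8-.44,z)
print("tin top-cam", [np.round(tr(x,y,60)[:2],1) for x,y in((78,160),(305,160),(302,372),(80,357))])
print("tin scene", [np.round(sr(x,y,60)[:2],1) for x,y in((196,338),(370,402),(480,318))])
print("box scene", [np.round(sr(x,y,36)[:2],1) for x,y in((105,362),(400,528),(552,437))])
```

```text
[610.83654541 204.91620482  96.        ] [612.45775948 202.96501611  96.        ]
tin top-cam [array([636.8, 230.4]), array([638., 169.]), array([580.3, 168.3]), array([583.2, 228.4])]
tin scene [array([582.8, 171.6]), array([637.6, 172.6]), array([640.2, 227.6])]
box scene [array([549.1, 177.6]), array([657.8, 157.4]), array([669.4, 220. ])]
```

```bash
python3 -m handwheel '0.6 0.04 -0.014 0 0 0 0; 0.6 0.08 -0.028 0 0 0 0; 0.6 0.12 -0.042 0 0 0 0; 0.6 0.16 -0.056 0 0 0 0; 0.6 0.2 -0.069 -0.01 0 0 0' && python3 -m handwheel '0.6 0.001 0 -0.03 0 0 0; 0.6 0.001 0 -0.06 0 0 0; 0.6 0.001 0 -0.08 0 0 0; 0.6 0.001 0 -0.09 0 0 0; 0.6 0.001 0 -0.09 0 0 0'
python3 -c "
from h import *
s,y=st(); c=capture('scene'); crop(c,330,100,450,220,6,'b2.png')"
```

```text
time_s: 12.2
position: [613.1, 203.3, 148.1]
tool_rot: [-0.693, -0.137, 0.694, -0.137]
ft_force: [0.4, 0.8, 0.7]
width: 68.3
time_s: 12.7
position: [611.0, 203.5, 56.2]
tool_rot: [-0.692, -0.137, 0.696, -0.137]
ft_force: [0.7, -0.1, 0.5]
width: 67.9
t 12.7 pos [611.  203.5  56.2] toolx [-0.006 -0.001 -1.   ] jaw yaw -67.65 w 67.9 F [ 0.7 -0.1  0.5] q [ 0.21  0.49  1.56 -0.    1.09  1.39]
```

View pics/b2.png

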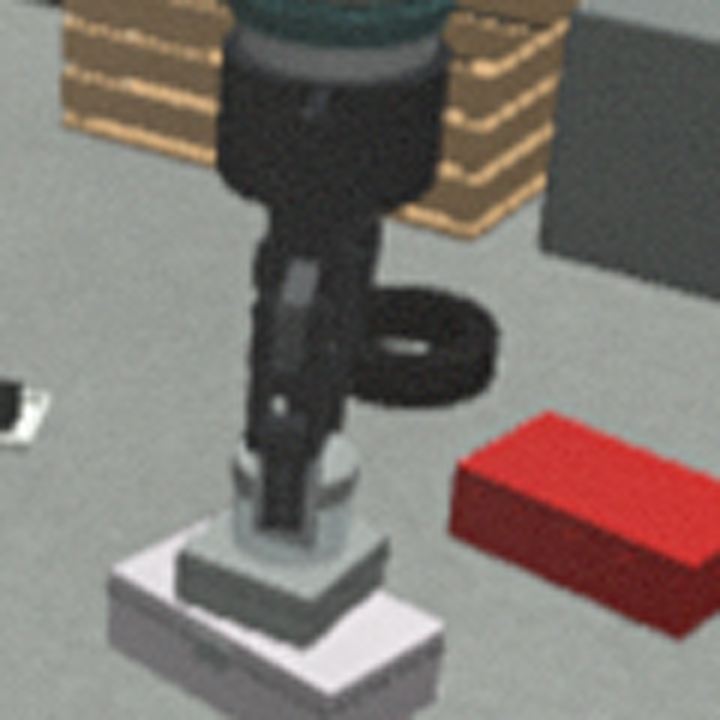

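```bash
python3 -c "
from h import *
c=capture('scene')
f=lambda X:np.round((proj(c,X)-[330,100])*6)
print(f([611.0+.381*36,203.5-.925*36,86]),f([611.0+.381*50,203.5-.925*50,86]),f([611.5,204,96]),f([611,203.5,310]))"
```

```text
[275. 528.] [269. 549.] [294. 454.] [ 340. -138.]
```

```bash
python3 -m handwheel '0.6 0 0 -0.005 0 0 0; 0.3 0 0 -0.005 0 0 0; 0 0 0 -0.005 0 0 0; -0.2 0 0 -0.005 0 0 0; -0.3 0 0 -0.005 0 0 0' && python3 -m handwheel '-0.3 0 0 0 0 0 0;-0.3 0 0 0 0 0 0'
python3 -c "
from h import *
s,y=st(); c=capture('scene'); crop(c,330,100,450,220,6,'b3.png')"
```

```text
time_s: 13.3
position: [613.7, 203.8, 55.0]
tool_rot: [0.694, 0.137, -0.693, 0.137]
ft_force: [-1.0, -0.3, 5.0]
width: 43.8
time_s: 13.5
position: [613.7, 203.8, 55.1]
tool_rot: [0.694, 0.137, -0.693, 0.137]
ft_force: [-0.5, -0.3, 5.5]
width: 44.1
t 13.5 pos [613.7 203.8  55.1] toolx [ 0.002  0.    -1.   ] jaw yaw -67.67 w 44.1 F [-0.5 -0.3  5.5] q [ 0.21  0.49  1.56 -0.    1.08  1.39]
```

View pics/b3.png

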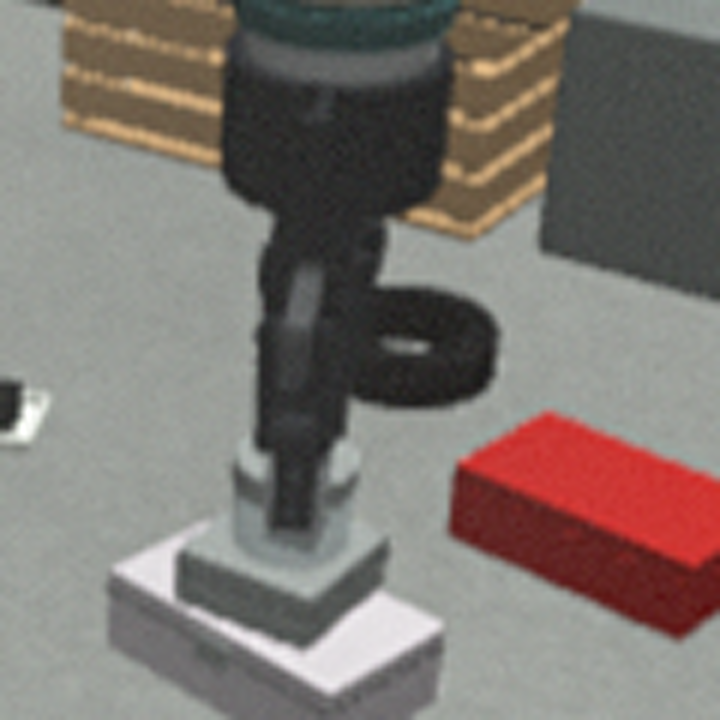

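```bash
python3 -m handwheel '-0.3 0 0 0.004 0 0 0; -0.3 0 0 0.012 0 0 0; -0.3 0 0 0.025 0 0 0; -0.3 0 0 0.04 0 0 0; -0.3 0 0 0.06 0 0 0'
python3 -c "
from h import *
s,y=st(); c=capture('scene'); crop(c,330,80,450,220,5,'b4.png')"
```

```text
time_s: 14.05
position: [612.7, 203.5, 114.5]
tool_rot: [-0.693, -0.137, 0.694, -0.137]
ft_force: [0.2, 1.0, -1.5]
width: 43.9
t 14.05 pos [612.7 203.5 114.5] toolx [-0.001 -0.    -1.   ] jaw yaw -67.67 w 43.9 F [ 0.2  1.  -1.5] q [ 0.21  0.44  1.49 -0.    1.21  1.39]
```

View pics/b4.png

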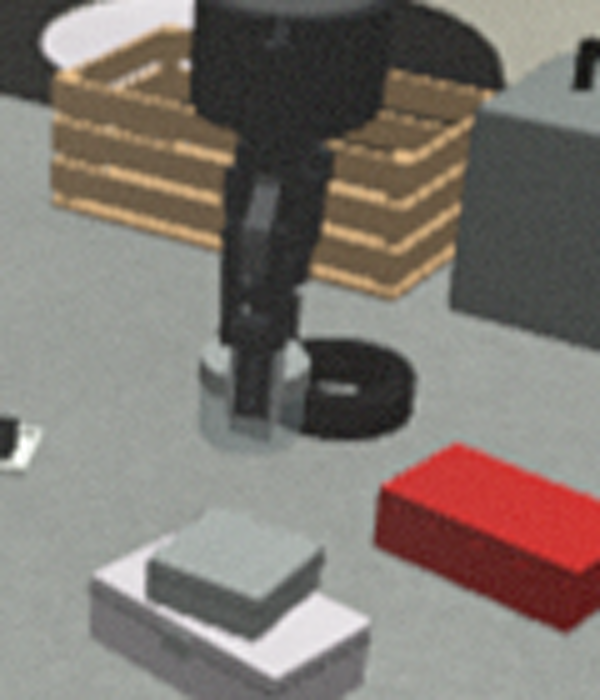

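```bash
python3 -m handwheel '-0.3 0 -0.015 0 0 0 0; -0.3 0 -0.04 0 0 0 0; -0.3 0 -0.08 0 0 0 0; -0.3 0.002 -0.12 0 0 0 0; -0.3 0.003 -0.16 0 0 0 0' && python3 -m handwheel '-0.3 0 -0.04 0 0 0 0; -0.3 0.001 -0.08 0 0 0 0; -0.3 0.002 -0.12 0 0 0 0; -0.3 0.003 -0.16 0 0 0 0; -0.3 0.0034 -0.19 0 0 0 0' && python3 -m handwheel '-0.3 0 -0.025 0 0 0 0; -0.3 0 -0.042 0 0 0 0; -0.3 0 -0.0534 -0.01 0 0 0; -0.3 0 -0.0534 -0.03 0 0 0;-0.3 0 -0.0534 -0.05 0 0 0'
python3 -c "
from h import *
s,y=st(); c=capture('scene'); crop(c,190,200,350,360,4,'b5.png'); t=capture('top'); crop(t,350,110,470,210,6,'b5t.png')"
```

```text
time_s: 14.6
position: [615.0, 41.2, 112.9]
tool_rot: [-0.693, -0.137, 0.694, -0.137]
ft_force: [0.4, -0.0, 0.1]
width: 44.1
time_s: 15.1
position: [618.1, -149.9, 112.8]
tool_rot: [-0.693, -0.136, 0.695, -0.137]
ft_force: [0.6, 0.6, -0.4]
width: 44.0
time_s: 15.6
position: [619.1, -199.7, 62.7]
tool_rot: [-0.694, -0.137, 0.694, -0.137]
ft_force: [-0.5, 0.3, -0.3]
width: 44.4
t 15.6 pos [ 619.1 -199.7   62.7] toolx [-0.  0. -1.] jaw yaw -67.68 w 44.4 F [-0.5  0.3 -0.3] q [-0.42  0.49  1.54  0.    1.1   0.76]
```

View pics/b5.png

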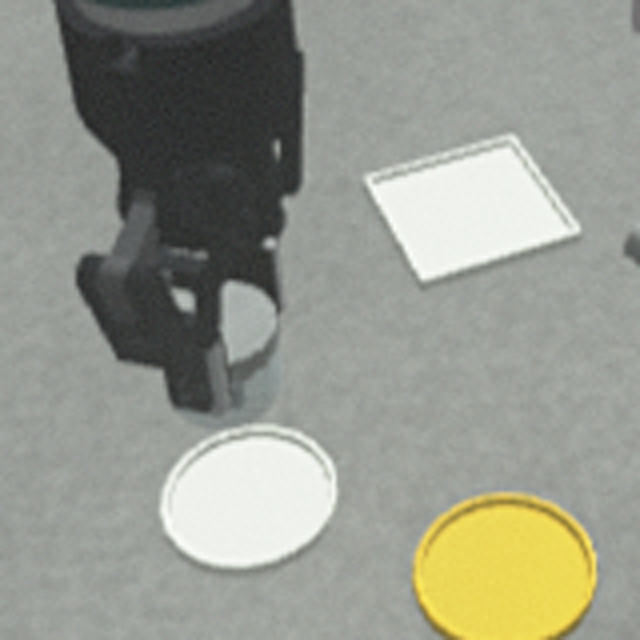

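View pics/b5t.png

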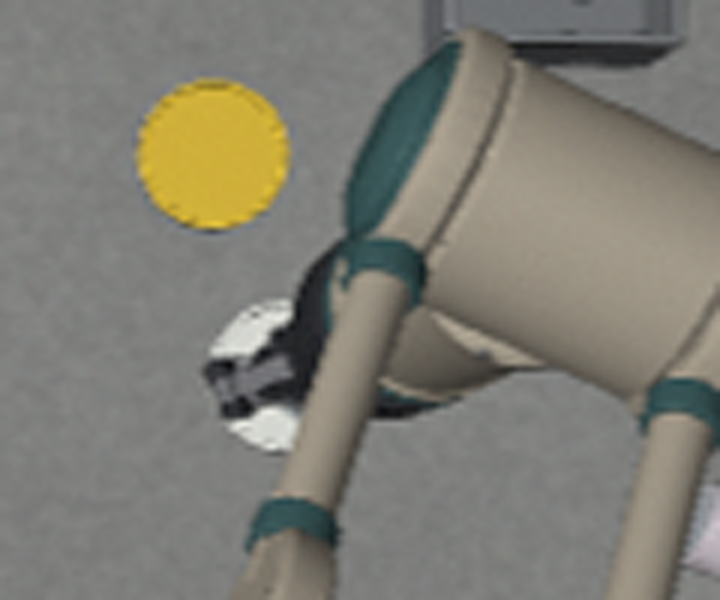

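```bash
python3 -c "
from h import *
c=capture('scene')
a=np.linspace(0,2*np.pi,72)
for z,r in((67.6,22),(103.6,23)):
  P=np.array([(proj(c,[617+r*np.cos(q),-199.5+r*np.sin(q),z])-[190,200])*4+1.5 for q in a]); print(z,P.min(0).round(),P.max(0).round())
"
```

```text
67.6 [170. 348.] [285. 433.]
103.6 [155. 280.] [279. 368.]
```

```bash
python3 -m handwheel '-0.3 0 0 -0.02 0 0 0; -0.3 0 0 -0.04 0 0 0; -0.3 0 0 -0.052 0 0 0; -0.3 0 0 -0.058 0 0 0; -0.3 0 0 -0.058 0 0 0' && python3 -m handwheel '-0.3 0 0 -0.002 0 0 0; -0.3 0 0 -0.002 0 0 0' && python3 -m handwheel '-0.3 0 0 -0.002 0 0 0; -0.3 0 0 -0.002 0 0 0'
```

```text
time_s: 16.25
position: [619.5, -199.5, 5.6]
tool_rot: [-0.693, -0.137, 0.694, -0.137]
ft_force: [-0.0, 0.7, -1.2]
width: 43.9
time_s: 16.45
position: [620.1, -199.9, 4.6]
tool_rot: [0.694, 0.137, -0.693, 0.137]
ft_force: [0.1, -0.4, -0.7]
width: 44.0
time_s: 16.65
position: [619.7, -199.8, 2.2]
tool_rot: [0.694, 0.137, -0.694, 0.137]
ft_force: [-0.2, -0.5, -1.7]
width: 43.7
```

```bash
python3 -m handwheel '-0.3 0 0 -0.002 0 0 0; -0.3 0 0 -0.002 0 0 0' && python3 -m handwheel '-0.3 0 0 -0.001 0 0 0; -0.3 0 0 -0.001 0 0 0' && python3 -m handwheel '-0.3 0 0 -0.001 0 0 0; -0.3 0 0 -0.001 0 0 0'
python3 -c "
from h import *
c=capture('scene'); crop(c,190,200,350,360,4,'b6.png')"
```

```text
time_s: 16.85
position: [619.4, -199.7, -0.3]
tool_rot: [-0.694, -0.137, 0.694, -0.137]
ft_force: [-0.1, 0.5, -1.1]
width: 44.0
time_s: 17.05
position: [619.5, -199.7, -1.2]
tool_rot: [-0.694, -0.137, 0.694, -0.137]
ft_force: [-0.1, 0.8, -1.6]
width: 43.8
time_s: 17.25
position: [619.6, -199.8, -1.9]
tool_rot: [0.694, 0.137, -0.694, 0.137]
ft_force: [-0.2, 0.6, 0.3]
width: 44.1
```

View pics/b6.png

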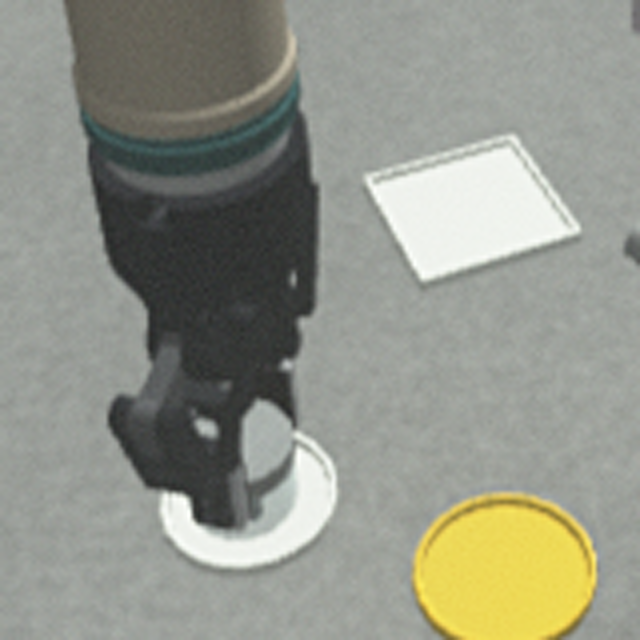

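```bash
python3 -m handwheel '-0.3 0 0 -0.001 0 0 0; -0.3 0 0 -0.001 0 0 0' && python3 -m handwheel '0.1 0 0 0 0 0 0; 0.3 0 0 0 0 0 0; 0.5 0 0 0 0 0 0; 0.5 0 0 0.005 0 0 0; 0.5 0 0 0.02 0 0 0' && python3 -m handwheel '0.6 0 0.01 0.04 0 0 0; 0.6 0 0.02 0.08 0 0 0; 0.6 0 0.05 0.12 0 0 0; 0.6 0 0.085 0.14 0 0 0; 0.6 0 0.125 0.15 0 0 0'
python3 -c "
from h import *
st(); c=capture('scene'); crop(c,190,200,350,360,4,'b7.png'); t=capture('top'); crop(t,350,130,450,210,7,'b7t.png')"
```

```text
time_s: 17.5
position: [619.6, -199.9, -2.0]
tool_rot: [0.694, 0.137, -0.694, 0.137]
ft_force: [-1.4, 0.6, 4.9]
width: 44.1
time_s: 18.0
position: [618.3, -199.2, 15.7]
tool_rot: [-0.693, -0.138, 0.695, -0.136]
ft_force: [-0.6, -0.5, 0.3]
width: 64.3
time_s: 18.5
position: [621.1, -74.7, 170.4]
tool_rot: [0.696, 0.135, -0.692, 0.137]
ft_force: [0.8, 0.8, 1.1]
width: 68.5
t 18.5 pos [621.1 -74.7 170.4] toolx [ 0.006 -0.002 -1.   ] jaw yaw -67.76 w 68.5 F [0.8 0.8 1.1] q [-0.23  0.37  1.46 -0.    1.3   0.95]
```

View pics/b7.png

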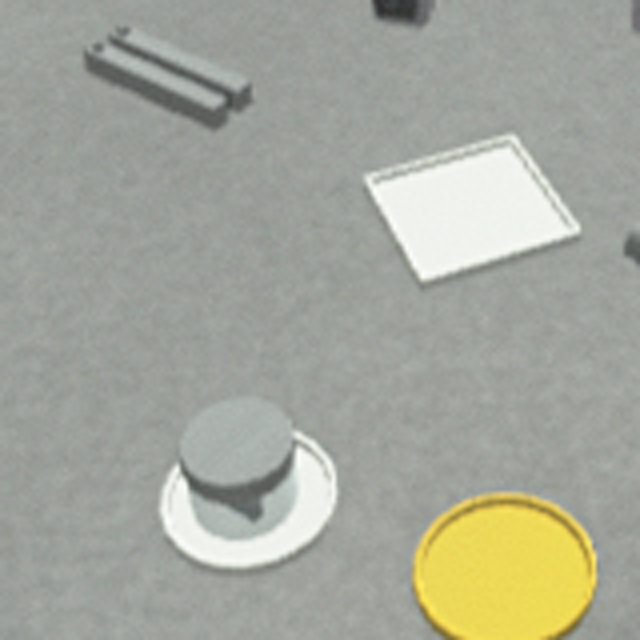

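View pics/b7t.png

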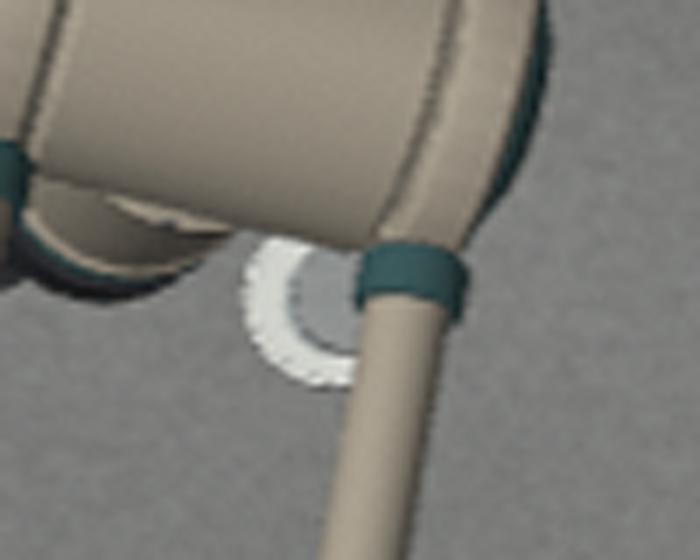

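Run:
```python
from h import *
t=capture("top"); c=capture("scene")
crop(t,235,145,280,200,10,"c1.png")
crop(c,335,160,415,230,9,"c1s.png")
```

```text
(no output)
```

View pics/c1.png

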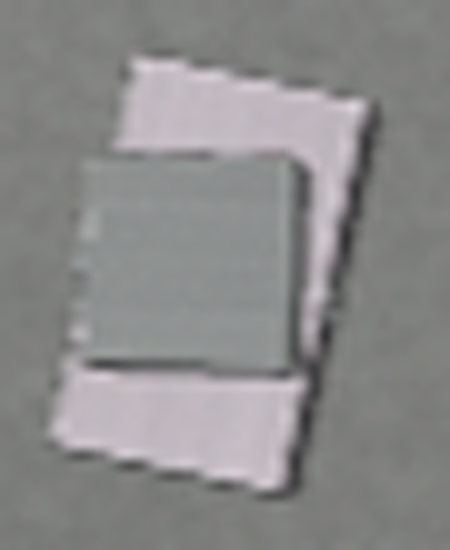

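View pics/c1s.png

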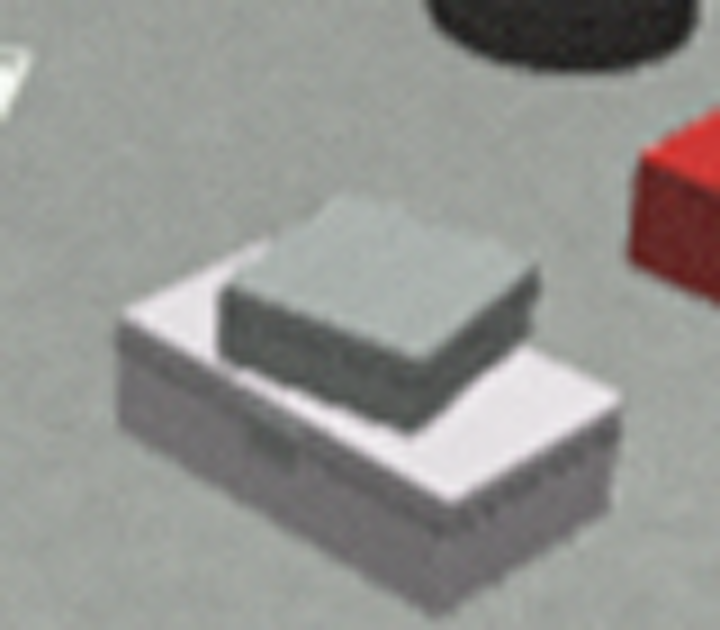

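Run:
```python
from h import *
t=capture("top"); c=capture("scene")
S=np.array([ray(c,335+x/9-.44,160+y/9-.44,60)[:2] for x,y in((220,285),(425,358),(540,268),(345,195))])
T=np.array([ray(t,235+x/10-.45,145+y/10-.45,60)[:2] for x,y in((80,357),(293,370),(296,156),(82,155))])
for n,P in(("scene",S),("top",T)):
    d=np.roll(P,-1,0)-P; a=np.degrees(np.arctan2(d[:,1],d[:,0])); print(n,P.round(1).tolist(),P.mean(0).round(1),np.linalg.norm(d,axis=1).round(1),((a+45)%90-45).round(1))
```

```text
scene [[581.4, 173.5], [638.3, 175.5], [640.3, 227.5], [583.3, 228.7]] [610.8 201.3] [56.9 52.1 57.  55.2] [ 2.  -2.2 -1.3 -2. ]
top [[583.2, 228.4], [580.8, 170.8], [639.0, 171.5], [638.1, 229.4]] [610.3 200. ] [57.6 58.2 57.9 54.9] [-2.4  0.7  0.9  1.1]
```

```bash
python3 -m handwheel '1 -0.002 0.04 0 0 0 -0.1; 1 -0.004 0.085 0 0 0 -0.2; 1 -0.006 0.13 0 0 0 -0.3; 1 -0.008 0.17 -0.01 0 0 -0.39; 1 -0.01 0.21 -0.02 0 0 -0.39' && python3 -m handwheel '1 0 0.04 -0.02 0 0 0; 1 0 0.065 -0.045 0 0 0; 1 0 0.065 -0.07 0 0 0; 1 0 0.065 -0.08 0 0 0; 1 0 0.065 -0.08 0 0 0'
python3 -c "
from h import *
s,y=st(); c=capture('scene'); crop(c,310,100,440,230,5,'c2.png')
p=np.radians(y)
f=lambda X:np.round((proj(c,X)-[310,100])*5+2)
q=s['position']
for d in(42.5,50,57): print(d,[f([q[0]+d*np.cos(p),q[1]+d*np.sin(p),q[2]+k]) for k in (30,35,40)])"
```

```text
time_s: 19.3
position: [609.8, 135.3, 146.1]
tool_rot: [-0.707, 0.001, 0.707, 0.001]
ft_force: [0.5, -0.0, 0.2]
width: 85.0
time_s: 19.8
position: [608.4, 198.7, 64.6]
tool_rot: [-0.705, 0.001, 0.709, -0.0]
ft_force: [0.2, 0.1, 0.1]
width: 85.4
t 19.8 pos [608.4 198.7  64.6] toolx [-0.005 -0.002 -1.   ] jaw yaw -90.09 w 85.4 F [0.2 0.1 0.1] q [ 0.21  0.48  1.56 -0.    1.1   1.78]
42.5 [array([282., 427.]), array([282., 417.]), array([283., 406.])]
50 [array([272., 434.]), array([273., 424.]), array([273., 414.])]
57 [array([263., 441.]), array([263., 431.]), array([264., 421.])]
```

View pics/c2.png

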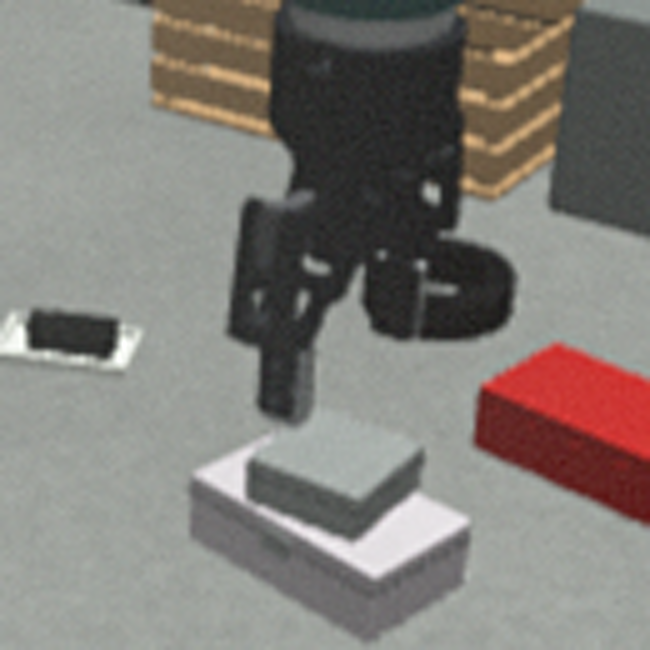

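```bash
python3 -m handwheel '1 0 0 -0.02 0 0 0; 1 0 0 -0.025 0 0 0; 1 0 0 -0.025 0 0 0;1 0 0 -0.025 0 0 0'
python3 -c "
from h import *
s,y=st(); c=capture('scene'); crop(c,310,100,440,230,5,'c3.png')"
```

```text
time_s: 20.25
position: [610.4, 199.9, 43.1]
tool_rot: [0.708, -0.0, -0.706, -0.0]
ft_force: [0.4, -0.2, 0.2]
width: 85.4
t 20.25 pos [610.4 199.9  43.1] toolx [ 0.002  0.    -1.   ] jaw yaw -90.05 w 85.4 F [ 0.4 -0.2  0.2] q [ 0.21  0.5   1.59 -0.    1.05  1.78]
```

View pics/c3.png

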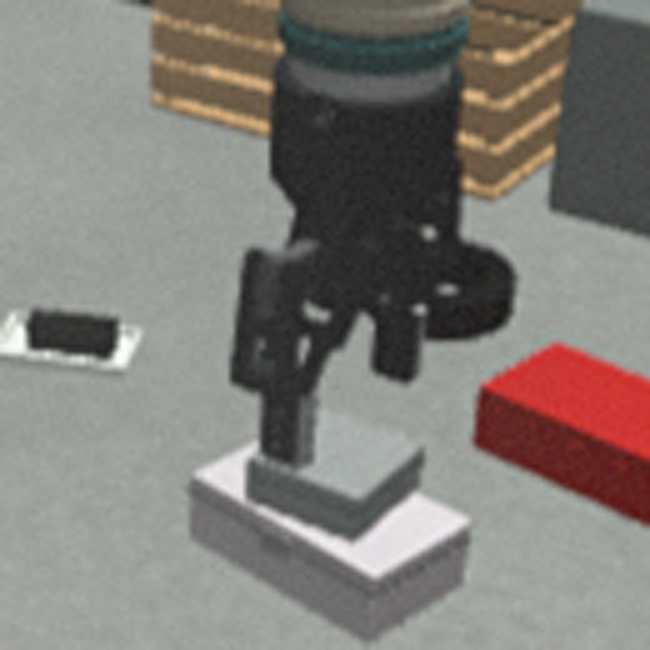

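```bash
python3 -m handwheel '1 0 0 -0.01 0 0 0; 1 0 0 -0.02 0 0 0; 1 0 0 -0.025 0 0 0;1 0 0 -0.025 0 0 0;1 0 0 -0.025 0 0 0'
python3 -c "
from h import *
s,y=st(); c=capture('scene'); crop(c,310,100,440,230,5,'c4.png')"
```

```text
time_s: 20.8
position: [609.4, 200.3, 16.5]
tool_rot: [-0.707, 0.0, 0.707, -0.0]
ft_force: [-0.2, 0.1, -0.5]
width: 85.3
t 20.8 pos [609.4 200.3  16.5] toolx [-0.001 -0.    -1.   ] jaw yaw -90.0 w 85.3 F [-0.2  0.1 -0.5] q [ 0.21  0.53  1.62 -0.    1.    1.78]
```

View pics/c4.png

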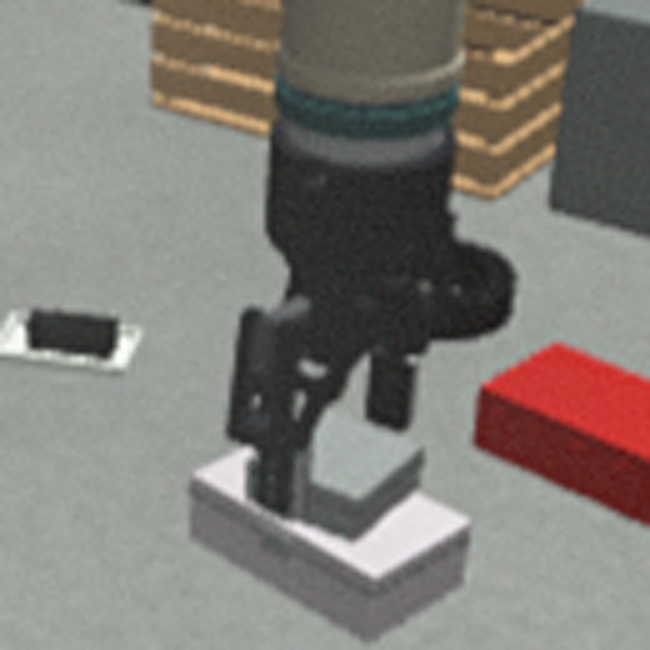

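```bash
python3 -m handwheel '0.8 0 0 0.001 0 0 0; 0.6 0 0 0.001 0 0 0; 0.4 0 0 0.001 0 0 0;0.2 0 0 0.001 0 0 0;0 0 0 0.001 0 0 0' && python3 -m handwheel '0 0 0 0 0 0 0;0 0 0 0 0 0 0'
python3 -c "
from h import *
s,y=st(); c=capture('scene'); crop(c,310,100,440,230,5,'c5.png')"
```

```text
time_s: 21.35
position: [610.1, 200.4, 18.7]
tool_rot: [0.708, -0.0, -0.707, -0.0]
ft_force: [-0.2, 0.6, 4.3]
width: 56.8
time_s: 21.55
position: [610.2, 200.4, 18.7]
tool_rot: [0.708, 0.0, -0.707, -0.0]
ft_force: [-0.7, 0.7, 5.7]
width: 56.7
t 21.55 pos [610.2 200.4  18.7] toolx [ 0.001  0.    -1.   ] jaw yaw -90.01 w 56.7 F [-0.7  0.7  5.7] q [ 0.21  0.52  1.61 -0.    1.    1.78]
```

View pics/c5.png

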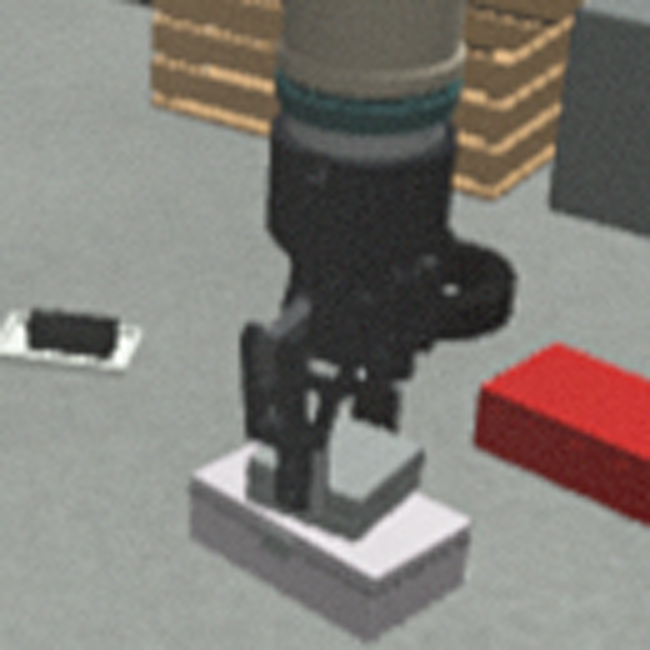

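```bash
python3 -m handwheel '0 0 0 0.004 0 0 0; 0 0 0 0.012 0 0 0; 0 0 0 0.025 0 0 0; 0 0 0 0.04 0 0 0; 0 0 0 0.055 0 0 0' && python3 -m handwheel '0 -0.003 -0.015 0 0 0 -0.08; 0 -0.009 -0.045 0 0 0 -0.18; 0 -0.015 -0.085 0 0 0 -0.28; 0 -0.021 -0.125 0 0 0 -0.38; 0 -0.027 -0.16 0 0 0 -0.496' && python3 -m handwheel '0 -0.004 -0.025 0 0 0 0; 0 -0.0069 -0.04 0 0 0 0; 0 -0.0069 -0.0454 -0.01 0 0 0;0 -0.0069 -0.0454 -0.02 0 0 0;0 -0.0069 -0.0454 -0.02 0 0 0'
python3 -c "
from h import *
s,y=st(); c=capture('scene'); crop(c,230,130,390,290,4,'c6.png')"
```

```text
time_s: 22.1
position: [609.6, 200.3, 74.1]
tool_rot: [0.707, -0.0, -0.707, -0.0]
ft_force: [0.6, -0.5, -2.0]
width: 56.8
time_s: 22.6
position: [582.5, 38.6, 73.9]
tool_rot: [0.685, -0.175, -0.685, -0.175]
ft_force: [-0.3, -0.2, -1.3]
width: 57.0
time_s: 23.1
position: [574.2, -4.0, 50.9]
tool_rot: [-0.684, 0.173, 0.687, 0.173]
ft_force: [0.3, -0.2, -0.9]
width: 56.4
t 23.1 pos [574.2  -4.   50.9] toolx [-0.004  0.001 -1.   ] jaw yaw -118.4 w 56.4 F [ 0.3 -0.2 -0.9] q [-0.13  0.41  1.73  0.    1.    1.94]
```

View pics/c6.png

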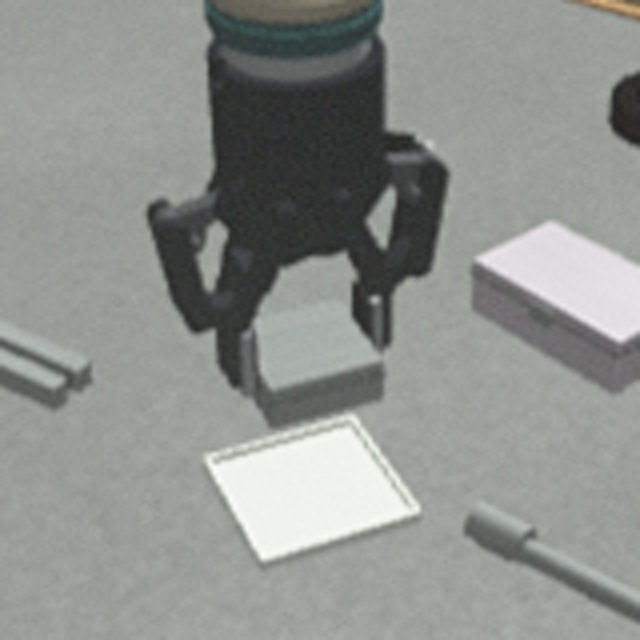

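```bash
python3 -m handwheel '0 0 0 -0.02 0 0 0; 0 0 0 -0.035 0 0 0; 0 0 0 -0.05 0 0 0; 0 0 0 -0.06 0 0 0; 0 0 0 -0.06 0 0 0' && python3 -m handwheel '0 0 0 0 0 0 0; 0 0 0 0 0 0 0'
python3 -c "
from h import *
s,y=st(); c=capture('scene'); crop(c,230,170,390,290,5,'c7.png')"
```

```text
time_s: 23.65
position: [574.7, -4.2, -8.5]
tool_rot: [-0.684, 0.173, 0.687, 0.173]
ft_force: [-0.7, -0.4, -1.3]
width: 56.5
time_s: 23.85
position: [576.5, -5.0, -6.3]
tool_rot: [0.686, -0.173, -0.685, -0.174]
ft_force: [-0.2, -0.7, -0.3]
width: 56.7
t 23.85 pos [576.5  -5.   -6.3] toolx [ 0.002 -0.    -1.   ] jaw yaw -118.41 w 56.7 F [-0.2 -0.7 -0.3] q [-0.13  0.48  1.79 -0.    0.87  1.94]
```

View pics/c7.png

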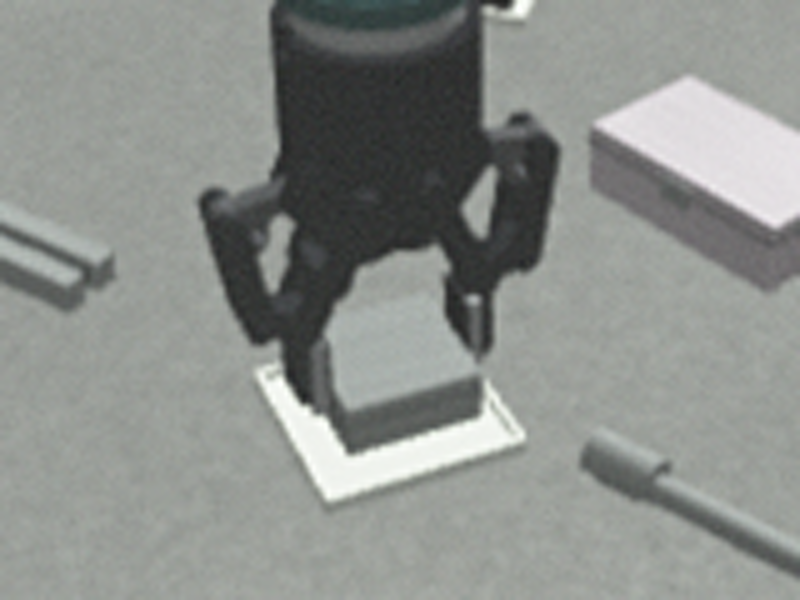

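```bash
python3 -m handwheel '0 0 0 -0.003 0 0 0; 0 0 0 -0.006 0 0 0; 0 0 0 -0.006 0 0 0' && python3 -m handwheel '0 0 0 -0.001 0 0 0; 0 0 0 -0.001 0 0 0' && python3 -m handwheel '0 0 0 -0.001 0 0 0; 0 0 0 -0.001 0 0 0'
```

```text
time_s: 24.2
position: [575.3, -5.2, -13.4]
tool_rot: [-0.685, 0.174, 0.686, 0.174]
ft_force: [-0.3, -0.3, -1.4]
width: 56.7
time_s: 24.4
position: [575.6, -5.2, -14.2]
tool_rot: [-0.685, 0.174, 0.686, 0.174]
ft_force: [-0.2, -0.4, -0.6]
width: 56.6
time_s: 24.6
position: [575.7, -5.2, -14.3]
tool_rot: [0.686, -0.174, -0.685, -0.174]
ft_force: [-1.7, 0.4, 4.2]
width: 56.9
```

```bash
python3 -m handwheel '0.4 0 0 0 0 0 0; 0.5 0 0 0 0 0 0; 0.6 0 0 0 0 0 0; 0.6 0 0 0.005 0 0 0; 0.6 0 0 0.02 0 0 0' && python3 -m handwheel '0.6 0 0 0.04 0 0 0; 0.8 0 0.005 0.08 0 0 0; 1 0.005 0.03 0.11 0 0 0; 1 0.01 0.07 0.13 0 0 0; 1 0.015 0.11 0.13 0 0 0'
python3 -c "
from h import *
st(); c=capture('scene'); crop(c,230,170,390,290,5,'c8.png'); t=capture('top'); crop(t,180,120,420,280,3,'c8t.png')"
```

```text
time_s: 25.1
position: [574.4, -5.0, 4.0]
tool_rot: [-0.684, 0.174, 0.687, 0.173]
ft_force: [-0.4, -0.4, 0.6]
width: 68.0
time_s: 25.6
position: [593.4, 105.7, 139.3]
tool_rot: [0.688, -0.173, -0.683, -0.175]
ft_force: [1.2, -0.7, -0.1]
width: 85.6
t 25.6 pos [593.4 105.7 139.3] toolx [ 0.008  0.    -1.   ] jaw yaw -118.52 w 85.6 F [ 1.2 -0.7 -0.1] q [ 0.06  0.36  1.56 -0.    1.21  2.13]
```

View pics/c8.png

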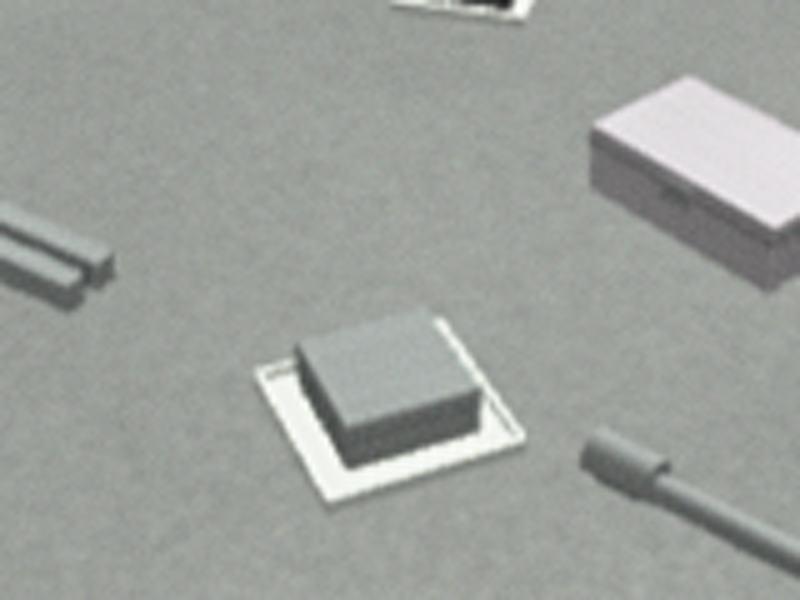

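View pics/c8t.png

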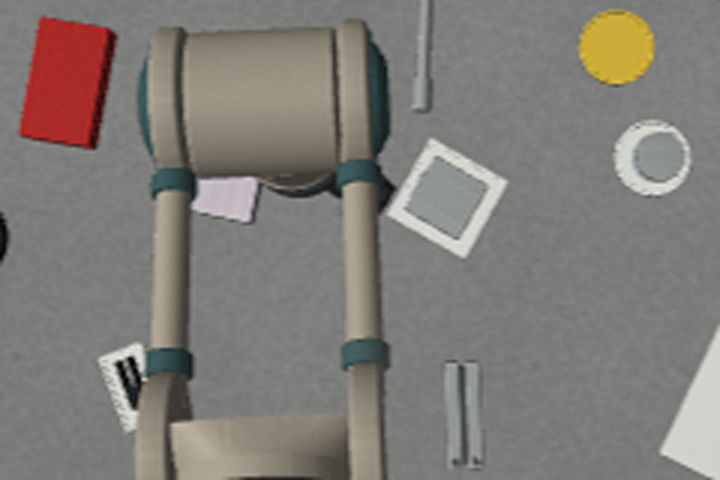

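Run:
```python
from h import *
c=capture("scene"); crop(c,335,160,415,230,9,"d1.png")
P=np.array([ray(c,230+x/5-.4,170+y/5-.4,36)[:2] for x,y in((592,130),(778,228),(690,76))]); print(P.round(1))
```

```text
[[551.6 175.3]
 [658.2 159.4]
 [562.  242.3]]
```

View pics/d1.png

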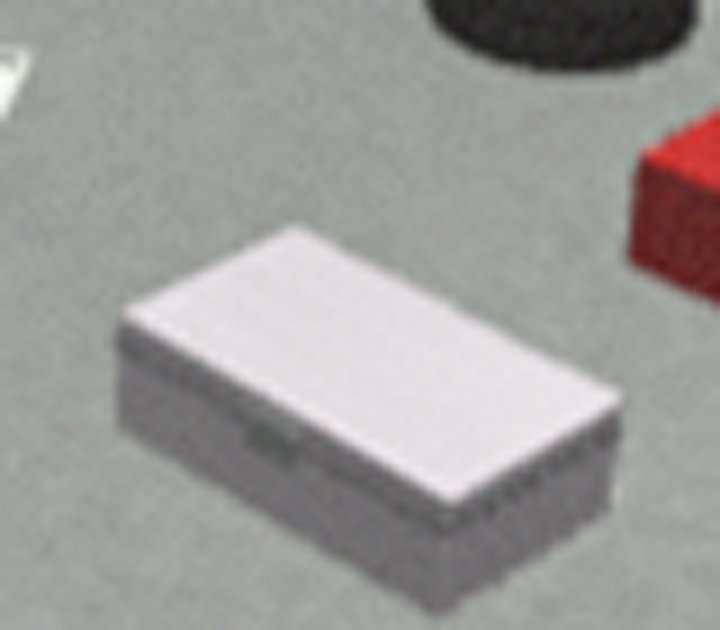

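Run:
```python
from h import *
c=capture("scene"); m=np.zeros((400,640),np.uint8); m[180:222,344:410]=(c["pixels"][180:222,344:410].min(2)>185)*255
P=planar(c,m,36.); print(np.round(np.concatenate([np.ravel(x) for x in cv2.minAreaRect(P.astype(np.float32))]),1))
```

```text
[608.5 201.4  65.4 111.4  79. ]
```

```bash
python3 -m handwheel '1 0.005 0.03 0 0 0 0.1; 1 0.01 0.06 -0.01 0 0 0.2; 1 0.0145 0.093 -0.03 0 0 0.305; 1 0.0145 0.093 -0.06 0 0 0.305; 1 0.0145 0.093 -0.08 0 0 0.305' && python3 -m handwheel '1 0 0 0 0 0 0; 1 0 0 0 0 0 0'
python3 -c "
from h import *
s,y=st(); c=capture('scene'); crop(c,310,100,440,230,5,'d2.png')"
```

```text
time_s: 26.3
position: [604.0, 197.1, 52.7]
tool_rot: [-0.703, 0.068, 0.705, 0.067]
ft_force: [-0.4, 0.7, -0.5]
width: 85.3
time_s: 26.5
position: [605.2, 196.7, 54.7]
tool_rot: [-0.704, 0.068, 0.704, 0.068]
ft_force: [0.1, -0.5, 0.5]
width: 85.5
t 26.5 pos [605.2 196.7  54.7] toolx [-0.001 -0.001 -1.   ] jaw yaw -101.02 w 85.5 F [ 0.1 -0.5  0.5] q [ 0.21  0.48  1.59 -0.    1.07  1.97]
```

View pics/d2.png

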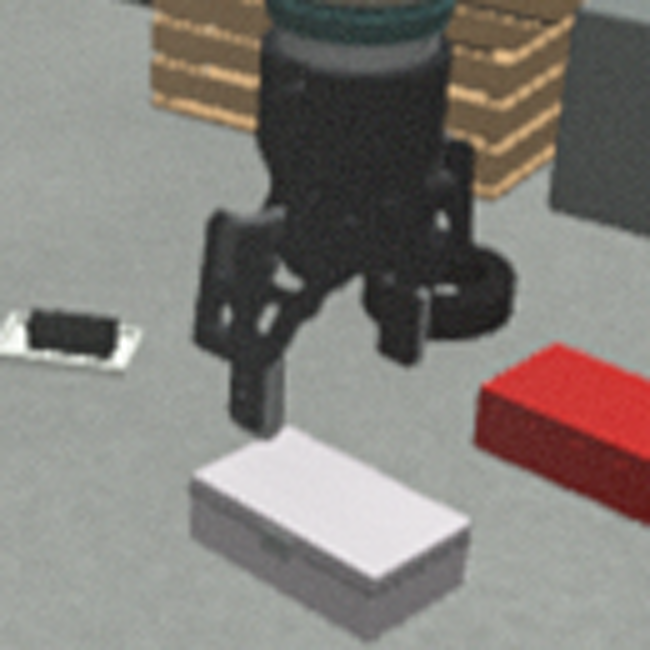

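```bash
python3 -m handwheel '1 0.0037 0.003 -0.02 0 0 0; 1 0.0037 0.003 -0.035 0 0 0; 1 0.0037 0.003 -0.042 0 0 0; 1 0.0037 0.003 -0.042 0 0 0;1 0.0037 0.003 -0.042 0 0 0'
python3 -c "
from h import *
s,y=st(); c=capture('scene'); crop(c,310,120,430,230,6,'d3.png')
p=np.radians(y);q=s['position']
f=lambda X:np.round((proj(c,X)-[310,120])*6+2.5)
for d in (42.5,-42.5): print([f([q[0]+d*np.cos(p)+e*np.sin(p),q[1]+d*np.sin(p)-e*np.cos(p),q[2]+34]) for e in(-11,11)])"
```

```text
time_s: 27.05
position: [609.7, 200.8, 14.0]
tool_rot: [0.704, -0.067, -0.703, -0.068]
ft_force: [-0.3, 0.1, 0.1]
width: 85.8
t 27.05 pos [609.7 200.8  14. ] toolx [ 0.002  0.    -1.   ] jaw yaw -100.97 w 85.8 F [-0.3  0.1  0.1] q [ 0.21  0.53  1.62 -0.    0.99  1.97]
[array([342., 505.]), array([298., 480.])]
[array([496., 421.]), array([452., 399.])]
```

View pics/d3.png

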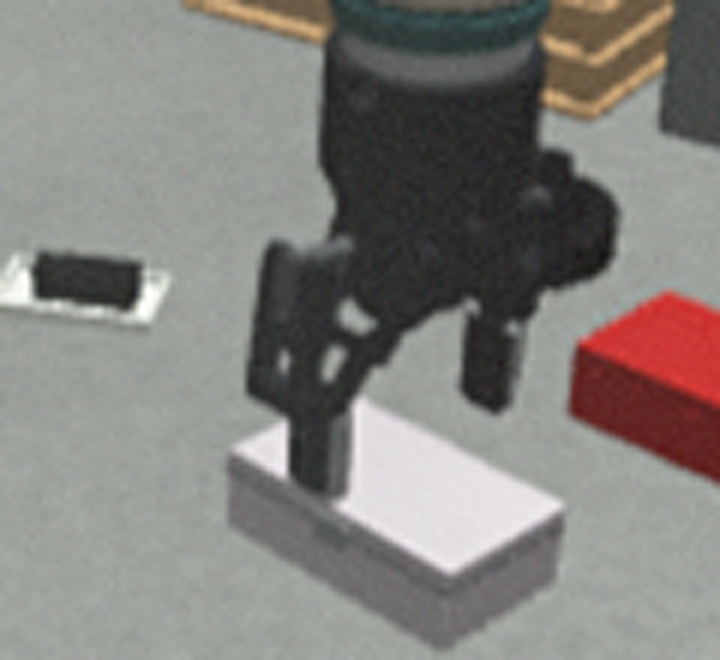

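```bash
python3 -m handwheel '1 0 -0.002 -0.005 0 0 0; 1 0 -0.002 -0.01 0 0 0; 1 0 -0.002 -0.013 0 0 0; 1 0 -0.002 -0.013 0 0 0'
python3 -c "
from h import *
s,y=st(); c=capture('scene'); crop(c,310,120,430,230,6,'d4.png')"
```

```text
time_s: 27.5
position: [608.3, 198.7, -0.8]
tool_rot: [-0.703, 0.068, 0.704, 0.067]
ft_force: [0.0, 0.4, -0.1]
width: 85.0
t 27.5 pos [608.3 198.7  -0.8] toolx [-0.001 -0.    -1.   ] jaw yaw -100.96 w 85.0 F [ 0.   0.4 -0.1] q [ 0.21  0.54  1.64 -0.    0.96  1.97]
```

View pics/d4.png

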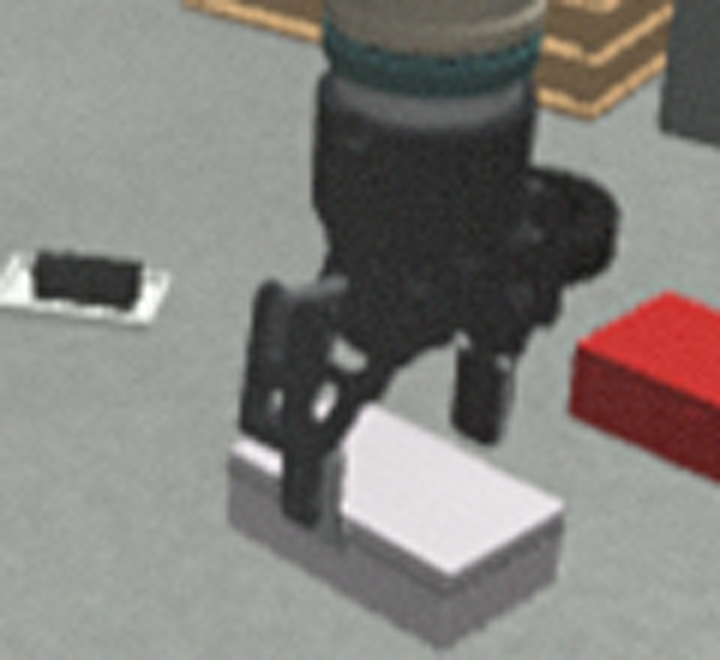

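```bash
python3 -m handwheel '1 0 0 -0.005 0 0 0; 1 0 0 -0.01 0 0 0; 1 0 0 -0.014 0 0 0; 1 0 0 -0.014 0 0 0' && python3 -m handwheel '0.8 0 0 0 0 0 0; 0.6 0 0 0 0 0 0; 0.4 0 0 0 0 0 0;0.2 0 0 0 0 0 0;0.2 0 0 0 0 0 0' && python3 -m handwheel '0.2 0 0 0 0 0 0;0.2 0 0 0 0 0 0'
python3 -c "
from h import *
s,y=st(); c=capture('scene'); crop(c,310,120,430,230,6,'d5.png')"
```

```text
time_s: 27.95
position: [608.2, 198.7, -15.0]
tool_rot: [-0.703, 0.068, 0.704, 0.067]
ft_force: [-0.2, -0.3, -0.6]
width: 85.4
time_s: 28.45
position: [609.4, 198.9, -13.5]
tool_rot: [0.704, -0.067, -0.703, -0.068]
ft_force: [-0.1, -0.3, 3.0]
width: 65.0
time_s: 28.65
position: [609.4, 199.0, -13.5]
tool_rot: [0.704, -0.067, -0.703, -0.068]
ft_force: [-1.2, -0.1, 5.5]
width: 64.8
t 28.65 pos [609.4 199.  -13.5] toolx [ 0.001  0.    -1.   ] jaw yaw -100.95 w 64.8 F [-1.2 -0.1  5.5] q [ 0.21  0.56  1.65 -0.    0.93  1.97]
```

View pics/d5.png

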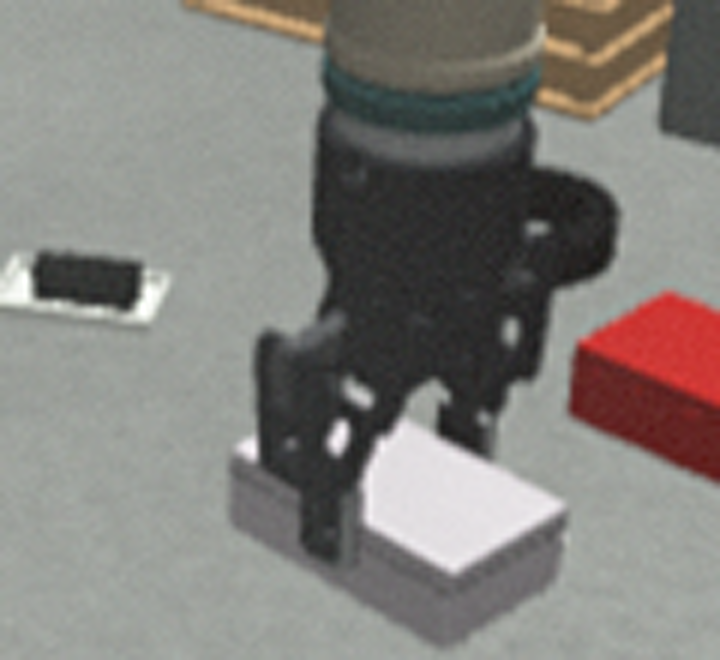

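```bash
python3 -m handwheel '0.2 0 0 0.004 0 0 0; 0.2 0 0 0.012 0 0 0; 0.2 0 0 0.028 0 0 0; 0.2 0 0 0.05 0 0 0; 0.2 0 0 0.075 0 0 0' && python3 -m handwheel '0.2 0 0 0.02 0 0 0; 0.2 0 0 0.02 0 0 0'
python3 -c "
from h import *
s,y=st(); c=capture('scene'); crop(c,310,80,430,230,5,'d6.png')"
```

```text
time_s: 29.2
position: [607.7, 198.6, 60.8]
tool_rot: [-0.703, 0.068, 0.705, 0.067]
ft_force: [-0.1, -0.2, -0.1]
width: 64.8
time_s: 29.4
position: [610.9, 199.3, 84.1]
tool_rot: [0.706, -0.067, -0.702, -0.068]
ft_force: [-0.1, 0.0, -0.9]
width: 64.9
t 29.4 pos [610.9 199.3  84.1] toolx [ 0.006  0.001 -1.   ] jaw yaw -100.96 w 64.9 F [-0.1  0.  -0.9] q [ 0.21  0.46  1.54 -0.    1.13  1.97]
```

View pics/d6.png

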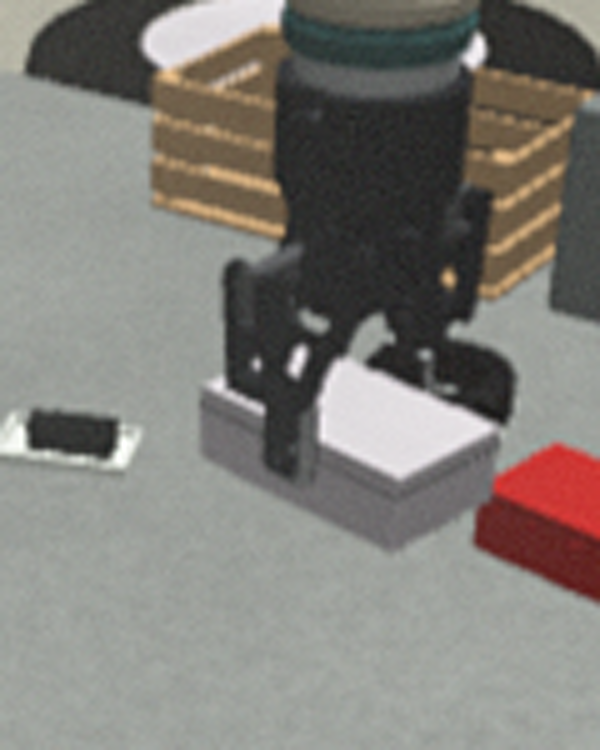

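```bash
python3 -m handwheel '0.2 -0.006 -0.013 0 0 0 0; 0.2 -0.02 -0.04 0 0 0 0; 0.2 -0.037 -0.08 0 0 0 -0.04; 0.2 -0.056 -0.12 0 0 0 -0.08; 0.2 -0.075 -0.16 0 0 0 -0.12' && python3 -m handwheel '0.2 -0.02 -0.04 0 0 0 -0.03; 0.2 -0.04 -0.08 0 0 0 -0.06; 0.2 -0.06 -0.12 0 0 0 -0.09; 0.2 -0.08 -0.16 0 0 0 -0.126; 0.2 -0.1 -0.2 0 0 0 -0.126' && python3 -m handwheel '0.2 -0.015 -0.035 0 0 0 0; 0.2 -0.03 -0.07 0 0 0 0; 0.2 -0.042 -0.1 0 0 0 0; 0.2 -0.049 -0.117 0 0 0 0; 0.2 -0.049 -0.117 0 0 0 0'  && python3 -m handwheel '0.2 0 0 0 0 0 0; 0.2 0 0 0 0 0 0'
python3 -c "
from h import *
s,y=st(); c=capture('scene'); crop(c,60,180,220,340,4,'d7.png')"
```

```text
time_s: 29.95
position: [530.8, 37.0, 79.1]
tool_rot: [-0.697, 0.11, 0.7, 0.109]
ft_force: [0.5, -0.8, -0.7]
width: 65.2
time_s: 30.45
position: [430.6, -162.1, 79.5]
tool_rot: [-0.689, 0.153, 0.692, 0.154]
ft_force: [0.7, -0.5, -0.8]
width: 65.3
time_s: 30.95
position: [382.4, -279.7, 79.5]
tool_rot: [-0.689, 0.154, 0.691, 0.155]
ft_force: [-0.8, 0.8, -0.7]
width: 64.8
time_s: 31.15
position: [384.1, -276.7, 80.2]
tool_rot: [-0.69, 0.153, 0.691, 0.154]
ft_force: [0.3, -0.8, -1.1]
width: 64.9
t 31.15 pos [ 384.1 -276.7   80.2] toolx [-0.002  0.002 -1.   ] jaw yaw -115.03 w 64.9 F [ 0.3 -0.8 -1.1] q [-0.77  0.24  1.91  0.    0.99  1.24]
```

View pics/d7.png

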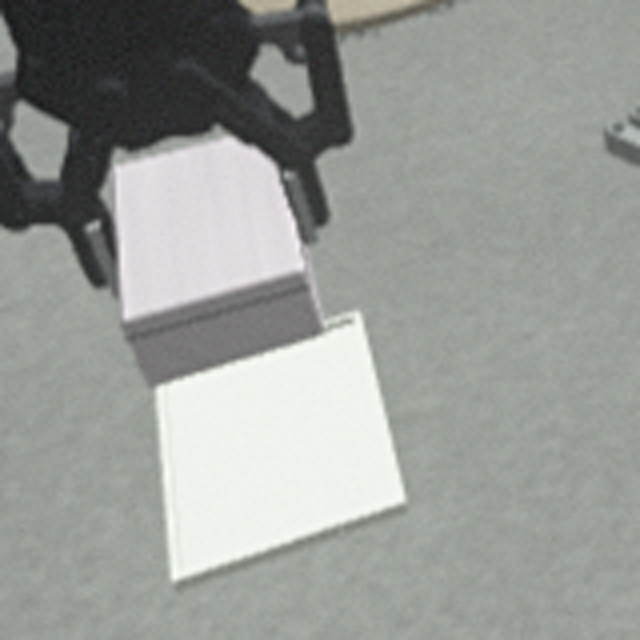

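```bash
python3 -c "
from h import *
c=capture('scene')
f=lambda X:np.round((proj(c,X)-[60,180])*4+1.5)
a=np.radians(-25.05);u=np.array([np.cos(a),np.sin(a)]);v=np.array([-u[1],u[0]])
for z in(93.7,129.7):print(z,[f([*(np.array([384.1,-276.7])+sx*56*u+sy*33*v),z]) for sx,sy in((1,-1),(1,1),(-1,1),(-1,-1))])
"
```

```text
93.7 [array([143., 394.]), array([322., 340.]), array([291., 191.]), array([131., 234.])]
129.7 [array([112., 325.]), array([298., 272.]), array([269., 127.]), array([104., 168.])]
```

```bash
python3 -m handwheel '0.2 -0.0016 -0.0043 -0.02 0 0 0; 0.2 -0.0016 -0.0043 -0.045 0 0 0; 0.2 -0.0016 -0.0043 -0.065 0 0 0; 0.2 -0.0016 -0.0043 -0.075 0 0 0; 0.2 -0.0016 -0.0043 -0.075 0 0 0'  && python3 -m handwheel '0.2 0 0 0 0 0 0; 0.2 0 0 0 0 0 0'
python3 -c "
from h import *
s,y=st(); c=capture('scene'); crop(c,60,200,200,340,5,'d8.png')
f=lambda X:np.round((proj(c,X)-[60,200])*5+2)
a=np.radians(y+90);u=np.array([np.cos(a),np.sin(a)]);v=np.array([-u[1],u[0]])
q=s['position']
for z in(q[2]+13.5,q[2]+49.5):print(z,[f([*(q[:2]+sx*56*u+sy*33*v),z]) for sx,sy in((1,-1),(1,1),(-1,1),(-1,-1))])
"
```

```text
time_s: 31.75
position: [382.7, -281.1, 4.8]
tool_rot: [-0.689, 0.152, 0.691, 0.154]
ft_force: [0.2, 0.3, -1.2]
width: 65.1
time_s: 31.95
position: [384.1, -283.0, 6.9]
tool_rot: [0.691, -0.154, -0.69, -0.153]
ft_force: [0.4, 0.7, -0.8]
width: 64.9
t 31.95 pos [ 384.1 -283.     6.9] toolx [ 0.002 -0.002 -1.   ] jaw yaw -115.03 w 64.9 F [ 0.4  0.7 -0.8] q [-0.78  0.34  2.   -0.    0.79  1.23]
20.37396525609011 [array([231., 566.]), array([441., 496.]), array([399., 300.]), array([211., 356.])]
56.37396525609011 [array([196., 489.]), array([414., 420.]), array([375., 227.]), array([180., 282.])]
```

View pics/d8.png

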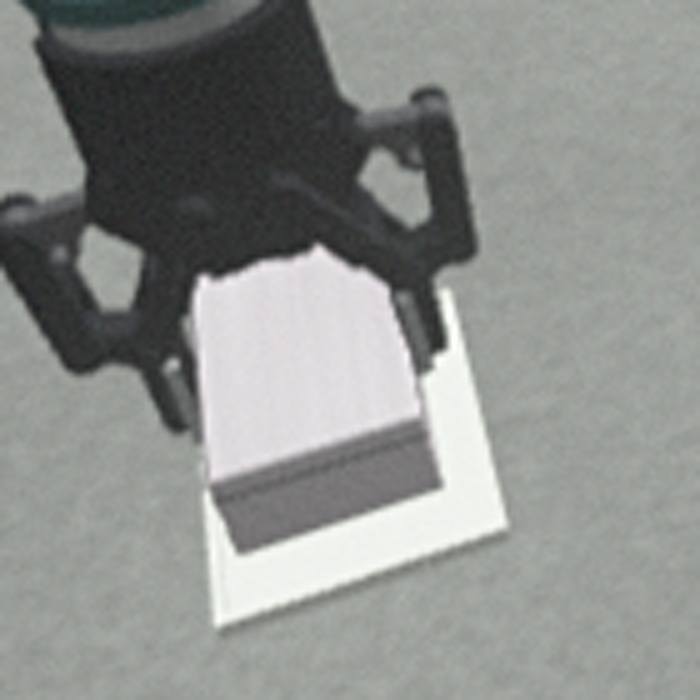

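```bash
python3 -c "
from h import *
c=capture('scene')
g=lambda x,y,z: ray(c,60+x/5-.4,200+y/5-.4,z)[:2]
A,B=g(210,484,56.4),g(422,420,56.4); d=B-A; print(A,B,np.linalg.norm(d),np.degrees(np.arctan2(d[1],d[0]))-90)
v=d/np.linalg.norm(d); u=np.array([v[1],-v[0]]); print('box centre',(A+B)/2-56*u, (A+B)/2-56*np.array([np.cos(np.radians(-25.05)),np.sin(np.radians(-25.05))]))
m=np.zeros((400,640),np.uint8)
print('tray corners',[g(x,y,7).round(1) for x,y in((217,630),(508,528),(452,290))])
"
```

```text
[ 422.20780645 -332.7796146 ] [ 451.06430624 -275.33402641] 64.28602633811234 -26.67163742558168
box centre [ 386.5948091  -278.91972494] [ 385.90349262 -280.34591632]
tray corners [array([ 428.7, -349.6]), array([ 466.8, -266.1]), array([ 342.3, -207.2])]
```

```bash
python3 -m handwheel '0.2 -0.002 0.001 -0.006 0 0 0; 0.2 -0.002 0.001 -0.011 0 0 0; 0.2 -0.002 0.001 -0.014 0 0 0; 0.2 -0.002 0.001 -0.014 0 0 0; 0.2 -0.002 0.001 -0.014 0 0 0' && python3 -m handwheel '0.2 0 0 -0.001 0 0 0; 0.2 0 0 -0.001 0 0 0' && python3 -m handwheel '0.2 0 0 -0.001 0 0 0; 0.2 0 0 -0.001 0 0 0'
```

```text
time_s: 32.55
position: [381.2, -281.4, -8.3]
tool_rot: [-0.69, 0.153, 0.69, 0.153]
ft_force: [-0.1, 0.5, -1.6]
width: 64.8
time_s: 32.75
position: [381.3, -281.5, -9.1]
tool_rot: [0.69, -0.153, -0.69, -0.153]
ft_force: [1.0, 0.4, -0.6]
width: 64.9
time_s: 32.95
position: [381.2, -281.4, -10.1]
tool_rot: [-0.69, 0.153, 0.69, 0.153]
ft_force: [0.6, 0.3, -0.9]
width: 64.8
```

```bash
python3 -m handwheel '0.2 0 0 -0.001 0 0 0; 0.2 0 0 -0.001 0 0 0' && python3 -m handwheel '0.2 0 0 -0.0005 0 0 0; 0.2 0 0 -0.0005 0 0 0'
python3 -c "
from h import *
s,y=st(); c=capture('scene'); crop(c,60,200,200,340,5,'d9.png')"
```

```text
time_s: 33.15
position: [381.4, -281.5, -10.6]
tool_rot: [0.69, -0.153, -0.69, -0.153]
ft_force: [0.2, 0.6, 4.6]
width: 64.8
time_s: 33.35
position: [381.4, -281.5, -10.6]
tool_rot: [0.69, -0.153, -0.69, -0.153]
ft_force: [-2.1, 1.9, 9.1]
width: 65.1
t 33.35 pos [ 381.4 -281.5  -10.6] toolx [ 0. -0. -1.] jaw yaw -115.05 w 65.1 F [-2.1  1.9  9.1] q [-0.78  0.37  2.03 -0.    0.75  1.23]
```

View pics/d9.png

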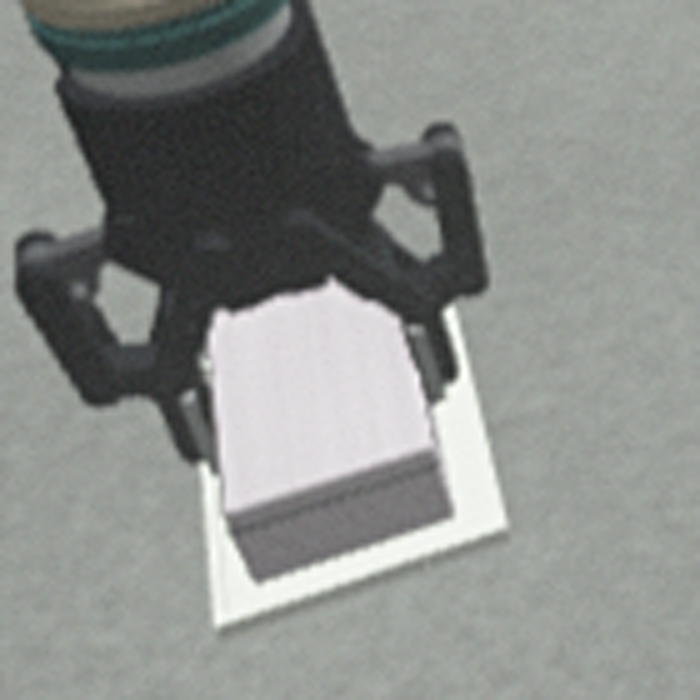

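Bulb box on the tray floor (force 9 N; near bottom corners at crop (258,582) and (452,518), inside the tray edge). Release and retreat.

```bash
python3 -m handwheel '0.6 0 0 0 0 0 0; 0.7 0 0 0 0 0 0; 0.8 0 0 0 0 0 0; 0.9 0 0 0.002 0 0 0; 0.9 0 0 0.015 0 0 0' && python3 -m handwheel '1 0 0 0.03 0 0 0; 1 0 0 0.07 0 0 0; 1 0 0 0.11 0 0 0; 1 0 0 0.15 0 0 0; 1 0 0 0.19 0 0 0' && python3 -m handwheel '1 -0.02 -0.04 0.02 0 0 0; 1 -0.04 -0.08 0.03 0 0 0; 1 -0.06 -0.12 0.03 0 0 0; 1 -0.08 -0.16 0.03 0 0 0; 1 -0.1 -0.2 0.03 0 0 0' && python3 -m handwheel '1 0 -0.02 0 0 0 0; 1 0 -0.04 0 0 0 0;1 0 -0.04 0 0 0 0'
python3 - <<'E'
from h import *
s,y=st(); c=capture('scene'); cv2.imwrite('pics/e.png',c['pixels'][:,:,::-1]); t=capture('top');cv2.imwrite('pics/et.png',t['pixels'][:,:,::-1]); crop(t,190,110,350,210,5,'et1.png'); crop(t,350,130,480,300,4,'et2.png'); crop(t,205,225,245,275,10,'et3.png')
E
```

```text
time_s: 33.9
position: [380.3, -280.5, 2.5]
tool_rot: [-0.689, 0.153, 0.691, 0.154]
ft_force: [0.8, -0.3, 0.2]
width: 81.1
time_s: 34.4
position: [381.0, -281.2, 195.1]
tool_rot: [0.69, -0.153, -0.69, -0.153]
ft_force: [0.2, 0.1, 0.7]
width: 85.5
time_s: 34.9
position: [280.3, -482.8, 223.6]
tool_rot: [0.69, -0.153, -0.69, -0.153]
ft_force: [0.5, -0.7, 0.3]
width: 85.1
time_s: 35.2
position: [280.7, -523.9, 222.6]
tool_rot: [-0.69, 0.154, 0.69, 0.154]
ft_force: [-0.1, 1.3, -0.6]
width: 85.2
t 35.2 pos [ 280.7 -523.9  222.6] toolx [-0.    -0.001 -1.   ] jaw yaw -115.17 w 85.2 F [-0.1  1.3 -0.6] q [-1.2   0.3   1.44 -0.    1.4   0.81]
```

View pics/e.png

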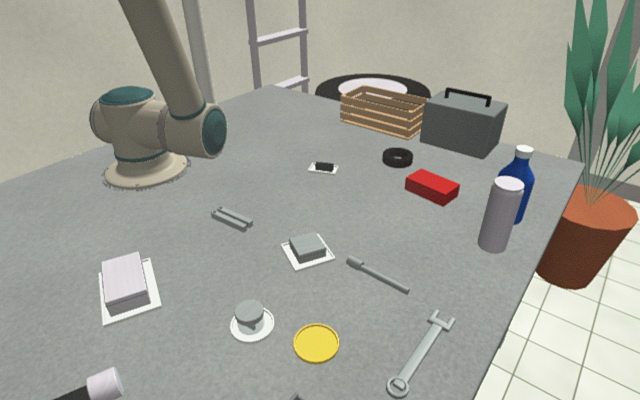

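View pics/et.png

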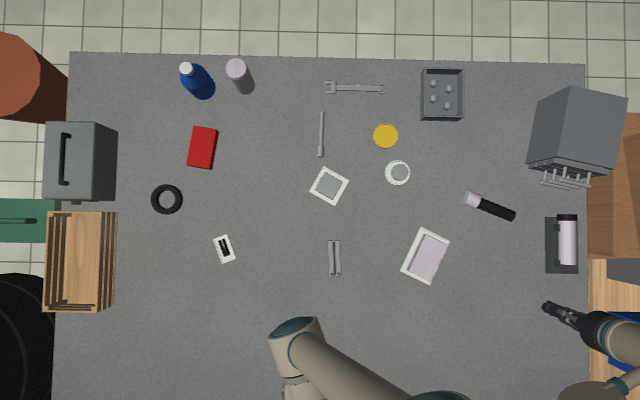

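View pics/et2.png

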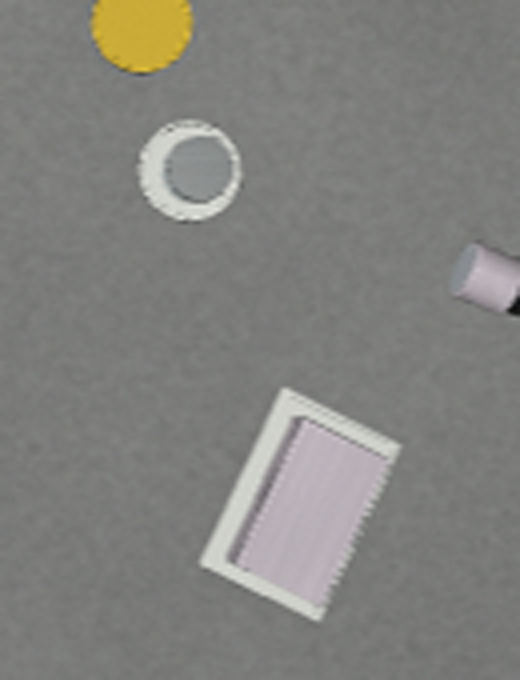

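View pics/et3.png

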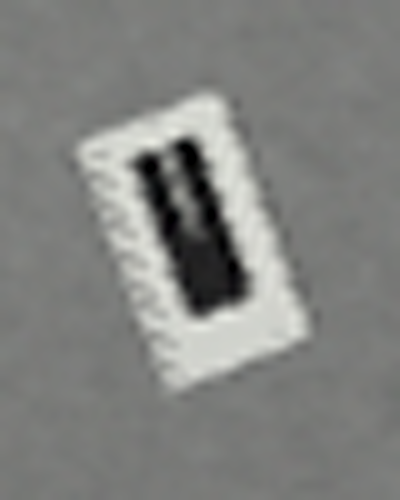

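Run:
```python
from h import *
t=capture('top'); p=t['pixels'].astype(int)
def loc(mask,box,z):
    a,b,d,e=box; M=np.zeros((400,640),np.uint8); M[b:e,a:d]=mask[b:e,a:d]*255
    M=cv2.morphologyEx(M,cv2.MORPH_OPEN,np.ones((2,2),np.uint8)) if False else M
    P=planar(t,M,z); return cv2.minAreaRect(P.astype(np.float32))
r,g,b=p[...,0],p[...,1],p[...,2]
trays={'slim':((394.3,284),22.3),'round':((617.8,-200.6),0),'square':((576.8,-6.4),-28.4),'oblong':((384,-280.5),-25.2)}
ob={'slim':loc(p.max(2)<90,(212,235,240,268),21),'round':loc((p.max(2)<175)&(p.min(2)>100),(387,162,410,182),39),'square':loc((p.max(2)<185)&(p.min(2)>100),(317,174,342,199),27),'oblong':loc((r-g>4)&(r>140),(395,222,455,290),39)}
for k,(c,a) in trays.items():
    q=ob[k]; d=np.array(q[0])-c; A=np.radians(a); print(k,"size",np.round(q[1],1),"ang",round(q[2],1),"off in tray",np.round([d@[np.cos(A),np.sin(A)],d@[-np.sin(A),np.cos(A)]],1))
```

```text
slim size [45.7 17.1] ang 21.7 off in tray [ 4.1 -4.4]
round size [44.5 47.4] ang 1.1 off in tray [-1.7 -0.7]
square size [61.6 60.4] ang 61.3 off in tray [-1.6  0.8]
oblong size [ 71.2 109.2] ang 64.5 off in tray [-1.7  1.9]
```

```bash
python3 -c "
from rig import *
print(job_done())"
```

```text
the job is handed in; nothing more can be done
None
```

I took the pile apart from the top down and put each piece in its own tray: puller in slim, jar in round, tin in square, bulb box in large oblong. Each piece was lowered until the wrist force showed it on the tray floor, then released. I handed the job in at about 35 s on the robot's clock; the system gives no verdict.

**Last checks:** from the top camera, the offsets from tray centre along the tray's axes are below; the limit is 12 mm.

| Piece | x (mm) | y (mm) |
|---|---|---|
| Puller | 4.1 | -4.4 |
| Jar | -1.7 | -0.7 |
| Tin | -1.6 | 0.8 |
| Bulb box | -1.7 | 1.9 |

- **Level and upright:** all four pieces look flat and the jar upright in both views.
- **Nearby objects:** the multi-tool, the tyre gauge and the yellow and red look-alikes look unmoved, judged by eye only. The gripper ended clear of everything.

**What disagreed:**
- **Tool height:** the reported height was about 41 mm lower than where the cameras showed the fingertips. I set all heights from the camera images and contact force instead, and the piece-to-tray height differences then matched at every touchdown.
- **Camera agreement:** the two cameras differed by 1 to 3 mm in y on the trays.
- **Finger opening:** it read 1 to 2 mm under the true size of each piece.

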